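# Load the inclined rack with grinding heads in working order

### The arm

A 6-joint arm with a two-finger parallel gripper is mounted at the origin on the work surface. World frame = base frame: x ahead of the robot, y to its left, z up, the work surface at z = 0. Lengths are in m, angles in rad, forces in N, time in s.
With the tool pointing down it reaches from about 0.375 to 0.975 m from the base axis. Payload 3.8 kg.
Tool frame: the origin (TCP) lies on the mounting face of the last link; the fingertips stand 173 mm ahead of it and the grasp point (between the pads) lies 155 mm ahead of it; z points along the fingers, y is the line along which they close (so a half turn about z gives the same grasp; the last joint's range is limited). The gripper opens to 85 mm and grips with 20 to 120 N. Pads are 22 mm wide; open, the fingers measure 114 mm over their backs; the gripper's body (76 mm by 85 mm) begins 54 mm behind the grasp point. The pads swing forward as they close: fully open they stand 13 mm farther back than shut.
Start: joints at [1.199, 0.264, 1.604, -0, 1.274, -0.037], TCP at [0.222, 0.638, 0.405] pointing down, gripper open.
Joint ranges: [-2.63, 2.63], [-0.94, 2.18], [0.31, 2.57], [-1.31, 4.45], [0, 2.66], [-2.55, 2.55]. Speed limits (rad/s): [2.57, 2.57, 3.14, 3.14, 3.14, 3.14].

### API

Orientations are given as a rotation vector (axis times angle).
In Python, from workcell import bot gives the robot as it stands.
- The arm moves only by the tool drive_tool, never from a script. Its argument "increments" is a list of rows, each an object with "delta_pos": the shift along the tool's x, y, z in mm, a list of three; "turn": the turn about the tool's z in rad; "jaw": the opening, from -1 (shut) to 1 (fully open). A call has 1 to 8 rows; each row shifts and turns the commanded pose from where the row before left it, along the tool's axes as they then stand; what a row does not reach is not made up. A row lasts 1/12 s, in which the tool goes at most 41.7 mm and 7.16 degrees, less where a joint would pass 70% of its speed; a pose out of reach is approached as far as the arm can. A call is refused whole if a number of a shift passes 41.7 or a number of a turn 0.125, either way. A call with a gripper value outside its range is refused whole. The fingers move at their own pace and stop on an object; "grip_force" is the grip in N (left out, the last holds). Time passes only in rows, so rows that do not move let the fingers close. It gives the time, the measured TCP pose, the force, the opening and the grip force at its end, in the units of the state.
- bot.read_state(): the state, without advancing time (a new reading comes with each control period).
- bot.read_camera(name): name is "side" or "top"; returns a dict with "pixels" (384x512x3 uint8, red, green, blue), "fovy" (degrees; the focal length in pixels is half the picture's height over the tangent of half this angle, whatever the lens; pixels are square), "cx", "cy" (the principal point, pixels), "k1" (the pictures are not rectified: a ray, as slopes to the right and down, at radius r is drawn at 1 + k1 r^2 times it, then the intrinsics apply), "camera_from_world" (4x4, takes a point from world to camera coordinates). Camera axes: x right, y down, z forward; pixel columns grow to the right and rows downward; lengths in m; the calibration is good to about 2 mm. A picture is of the moment at which its call begins. There is no depth.
- bot.finish_job(): hands the job in; it is judged then, once.
The state is a dict: "time": time; "q": joint angles; "joint_vel": joint speeds; "joint_torque": joint torques, N m; "tool_pos": TCP position; "tcp_rot": TCP orientation; "wrist_force": force on the tool from outside, world axes, zero at the start; "torque": the same for the moment, N m; "width": opening from 0.0 (shut) to 1.0 (fully open); "grip_force": force on a finger pad.
Only numpy, scipy, OpenCV 4.12 (cv2) and the standard library are available. Lean on these libraries where they do the work, as an engineer would, in place of code of your own. Each camera call takes 0.05 s, during which the arm holds its last target. There are 200 camera calls.

### The job

Load the leaning rack with the grinding heads in working order: first the red-flanged head into the one-dot pocket, next the yellow one into the two-dot pocket, then the green one into the three-dot pocket, each let go fully home with its flange flush on the sloping face before the next is put in, and none dropped on the way. When all three are in, press the green button on the control box all the way down to report the rack loaded, without pressing red or yellow. Leave the black head and everything else on the table where it is.

Things in the scene. Friction and masses are not known exactly. Their poses are not given: they have to be found in the camera images.
- head_red: Grinding head with a red flange, 66 tall, about 160 g, upright in the tray: steel foot 36 diameter x 22 tall with a 4 mm chamfer, then the red flange 46 diameter x 8 (22 to 30 above the underside), then the brown abrasive drum 30 diameter x 36 (30 to 66), which is the part to grip. Origin: centre of the foot's underside; z along its axis to the drum.
- head_yellow: Grinding head with a yellow flange, 66 tall, about 160 g, upright in the tray: steel foot 36 diameter x 22 tall with a 4 mm chamfer, then the yellow flange 46 diameter x 8 (22 to 30 above the underside), then the brown abrasive drum 30 diameter x 36 (30 to 66), which is the part to grip. Origin: centre of the foot's underside; z along its axis to the drum.
- head_green: Grinding head with a green flange, 66 tall, about 160 g, upright in the tray: steel foot 36 diameter x 22 tall with a 4 mm chamfer, then the green flange 46 diameter x 8 (22 to 30 above the underside), then the brown abrasive drum 30 diameter x 36 (30 to 66), which is the part to grip. Origin: centre of the foot's underside; z along its axis to the drum.
- head_black: Grinding head with a black flange, 66 tall, about 160 g, upright in the tray: steel foot 36 diameter x 22 tall with a 4 mm chamfer, then the black flange 46 diameter x 8 (22 to 30 above the underside), then the brown abrasive drum 30 diameter x 36 (30 to 66), which is the part to grip. Origin: centre of the foot's underside; z along its axis to the drum. A spare.
- pocket_1: Round pocket marked with one dot (white dots on the green ledge above it, small black dots below it on the slope): 39 diameter, 24 deep, mouth chamfered, in a leaning aluminium face 74 x 76. Origin: centre of the mouth, in the plane of the face, 56 above the table; z points out of the pocket, square to the face, x up the slope, y along the rack. A seated head's underside is 22 below the mouth.
- pocket_2: Round pocket marked with two dots (white dots on the green ledge above it, small black dots below it on the slope): 39 diameter, 24 deep, mouth chamfered, in a leaning aluminium face 74 x 76. Origin: centre of the mouth, in the plane of the face, 56 above the table; z points out of the pocket, square to the face, x up the slope, y along the rack. A seated head's underside is 22 below the mouth.
- pocket_3: Round pocket marked with three dots (white dots on the green ledge above it, small black dots below it on the slope): 39 diameter, 24 deep, mouth chamfered, in a leaning aluminium face 74 x 76. Origin: centre of the mouth, in the plane of the face, 56 above the table; z points out of the pocket, square to the face, x up the slope, y along the rack. A seated head's underside is 22 below the mouth.
- rack: Base plate 130 x 270 x 8 of the fixed rack, long side along its y. On it stand three sockets side by side, 82 apart, in any order, their faces leaning 30 degrees towards the rack's -x side, which is turned away from the robot. Above each face, on the robot's side, a level green ledge, 75 above the table, carries one, two or three white dots 12 across. Origin: centre of its underside.
- tray: Open blue plastic tray 230 x 230, walls 25 high and 5 thick, floor 5 thick, fixed; the heads stand on its floor about 96 apart. Origin: centre of its underside.
- control_box: Off-white push-button box 75 x 165 x 45 high, fixed, with a row of three round buttons 50 apart on its top along its y axis: green at +y, red in the middle, yellow at -y. Origin: centre of its underside.
- button_green (a joint): Travel of the green push button, 0 when up, 0.006 m fully down (about 5 N); it springs back.
- button_green_top (a point): Centre of the top of the green button, 28 diameter; it is pressed straight down.
- button_red (a joint): Travel of the red push button, 0 when up, 0.006 m fully down (about 5 N); it springs back.
- button_red_top (a point): Centre of the top of the red button, 28 diameter; it is pressed straight down.
- button_yellow (a joint): Travel of the yellow push button, 0 when up, 0.006 m fully down (about 5 N); it springs back.
- button_yellow_top (a point): Centre of the top of the yellow button, 28 diameter; it is pressed straight down.
- hex_key: Loose T-handle hex key lying on the table, orange handle 90 x 22 x 18 along its y, steel shank 130 long along its x. Origin: under the handle's centre.
- dish: Loose brass-coloured dished workpiece, 140 diameter, 34 high. Origin: centre of its underside.
- bearing: Loose steel bearing ring, 52 outside, 30 bore, 15 high. Origin: centre of its underside.
- oil: Loose yellow oil bottle with red cap, 56 diameter, 150 high. Origin: centre of its underside.
- cup: Loose white cup, 72 diameter, 85 high. Origin: centre of its underside.
Not all that is in view belongs to the job. What is shaped like the head_green but blue or orange is not meant.

How it is judged:
By the outcome, as a careful person would: the job done as asked, in the order asked, and still so for the second after the job is handed in, with the robot touching nothing.
It also fails if it takes over 67 s, if anything falls off the work surface, if the arm or the gripper's body presses on something with over 40 N, if the wrist force passes 120 N, or if a joint passes its speed limit or range.

## Working session

There is one attempt and no reset: what is moved stays moved. The work goes in short steps, Python scripts to look and compute and a tool call to move; the robot and the scene stay as the last step left them, time stands still between calls to the robot, and variables do not carry over. Pictures are saved under pics/ and viewed, at most 10 in all, crops included, and the job is handed in when it is done.

Besides the shell and the picture viewer there is one more tool, called as a command line: name --argument value ..., lists and objects as JSON in quotes. drive_tool: Moves the arm, as the interface text tells. Its arguments: {"type":"object","properties":{"increments":{"type":"array"},"grip_force":{"type":"number"}},"required":["increments"]}

```bash
mkdir -p pics; ls; python3 - <<'E'
from workcell import bot
import cv2,numpy as np
for n in("top","side"):
    c=bot.read_camera(n); cv2.imwrite(f"pics/{n}0.png",c["pixels"][:,:,::-1])
    print(n,c["fovy"],c["cx"],c["cy"],c["k1"]);print(np.round(c["camera_from_world"],4))
print(bot.read_state())
E
```

```text
pics
top 56.88765237703767 254.77695575672448 190.86326678523233 -0.01301167625071967
[[ 1.5000e-03 -1.0000e+00  1.0000e-03 -2.3900e-02]
 [-9.9290e-01 -1.6000e-03 -1.1900e-01  5.8590e-01]
 [ 1.1900e-01 -8.0000e-04 -9.9290e-01  1.0162e+00]
 [ 0.0000e+00  0.0000e+00  0.0000e+00  1.0000e+00]]
side 44.988732965065985 260.84750542559743 192.2454615854576 -0.07533512999411462
[[ 0.9935 -0.1117  0.0223 -0.5908]
 [-0.037  -0.5012 -0.8645  0.0752]
 [ 0.1078  0.8581 -0.5021  1.5181]
 [ 0.      0.      0.      1.    ]]
{'time': 0.1, 'q': array([ 1.19907129e+00,  2.64705789e-01,  1.60528609e+00, -5.13218172e-07,
        1.27369163e+00, -3.68984539e-02]), 'joint_vel': array([-0.0006359 , -0.00095576, -0.00230749,  0.00014898,  0.00270304,
       -0.00058249]), 'joint_torque': array([-3.17941331e-04, -5.16704786e+01, -3.68590772e+01, -9.98498786e-05,
        6.22993073e-03,  2.02986956e-05]), 'tool_pos': array([0.22169341, 0.63721741, 0.40344102]), 'tcp_rot': array([-0.52341989, -3.09725095,  0.00321571]), 'wrist_force': array([ 0.1843938 , -0.45137125, -0.58313423]), 'torque': array([ 0.01332355, -0.00246157,  0.05457154]), 'grip_force': 0.0, 'width': 1.0002355180962343}
```

View pics/top0.png

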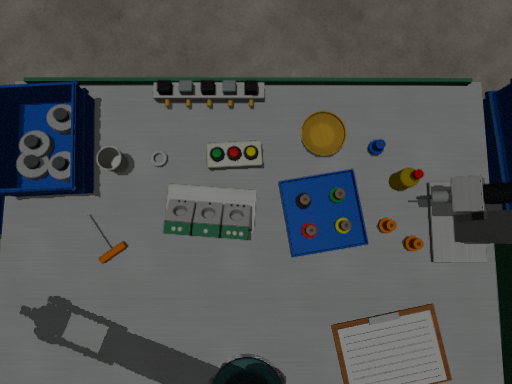

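View pics/side0.png

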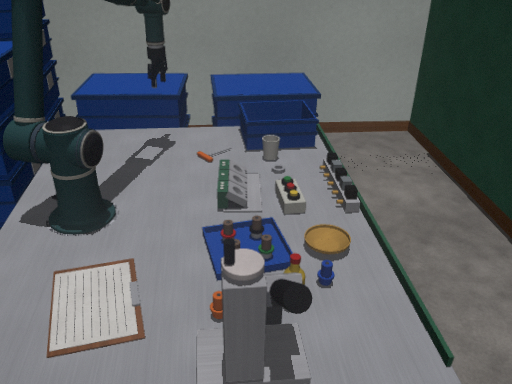

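The arm is out of the top view. In the top picture, left to right (falling y), the rack shows two dots (180,210), one dot (208,213) and three dots (237,215). The box's green button is at about (217,154). Tray heads are black (305,201), green (338,195), red (309,230) and yellow (343,226). The blue (377,147) and orange (387,225), (414,243) look-alikes stand outside the tray and aren't meant. I'll confirm this in enlarged crops.

```bash
cat > h.py <<'E'
import numpy as np,cv2
from workcell import bot
from scipy.spatial.transform import Rotation as R
def cam(n):
    c=bot.read_camera(n); p=c["pixels"]; f=p.shape[0]/2/np.tan(np.radians(c["fovy"]/2))
    c["K"]=np.array([[f,0,c["cx"]],[0,f,c["cy"]],[0,0,1]]); c["D"]=np.array([c["k1"],0,0,0.]); c["T"]=np.array(c["camera_from_world"]); return c
def proj(c,P):
    T=c["T"]; return cv2.projectPoints(np.atleast_2d(P).astype(float),cv2.Rodrigues(T[:3,:3])[0],T[:3,3],c["K"],c["D"])[0][:,0]
def hit(c,uv,z):
    n=cv2.undistortPoints(np.array(uv,float).reshape(-1,1,2),c["K"],c["D"])[:,0]
    Rm,t=c["T"][:3,:3],c["T"][:3,3]; o=-Rm.T@t; d=np.c_[n,np.ones(len(n))]@Rm
    return o+d*((z-o[2])/d[:,2])[:,None]
E
python3 - <<'E'
from h import *
t=cam("top")["pixels"][:,:,::-1];s=cam("side")["pixels"][:,:,::-1]
def z(i,x0,y0,w,h,k): return cv2.resize(i[y0:y0+h,x0:x0+w],None,fx=k,fy=k,interpolation=cv2.INTER_CUBIC)
a=np.clip(1.6*np.hstack([z(t,155,135,115,110,3.4),z(t,275,165,115,110,3.4)]).astype(float),0,255)
b=z(s,200,145,130,140,3); 
cv2.imwrite("pics/c1.png",a.astype(np.uint8)); cv2.imwrite("pics/c2.png",np.clip(1.4*z(s,205,150,120,100,6).astype(float),0,255).astype(np.uint8))
E
```

```text
(no output)
```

View pics/c1.png

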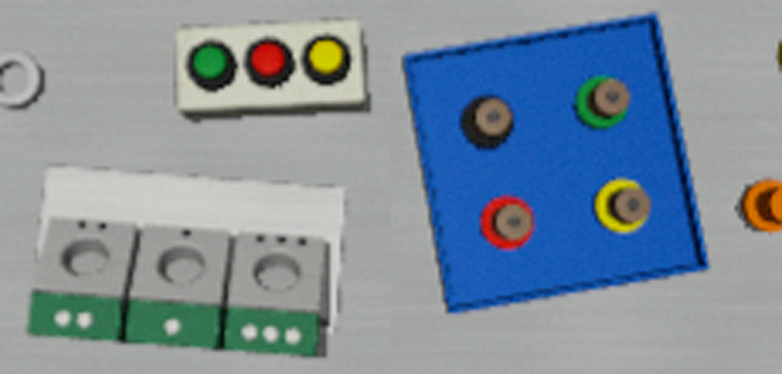

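View pics/c2.png

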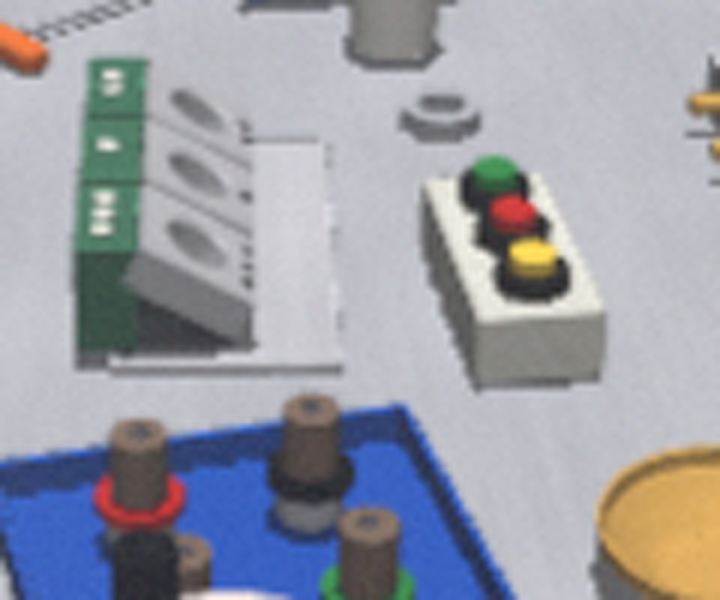

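The crops confirm it. The red flange is at c1 (508,222), yellow (622,206), green (603,100) and black (488,122). The ledges, left to right, carry 2, 1 and 3 dots, with a solid green wall on the robot's side. Next I'll fit the poses.

```bash
cat > meas.py <<'E'
from h import *
from scipy.optimize import minimize
C={n:cam(n) for n in("top","side")}
G={}
for n,c in C.items():
    g=cv2.cvtColor(c["pixels"],cv2.COLOR_RGB2LAB).astype(np.float32)
    g=cv2.GaussianBlur(g,(0,0),0.7)
    G[n]=sum(np.hypot(cv2.Sobel(g[...,k],5,1,0),cv2.Sobel(g[...,k],5,0,1)) for k in range(3))
a=np.linspace(0,2*np.pi,120,endpoint=False); circ=np.c_[np.cos(a),np.sin(a),0*a]
def score(n,P):
    p=proj(C[n],P).astype(np.float32); return cv2.remap(G[n],p[None,:,0],p[None,:,1],cv2.INTER_LINEAR).mean()
def best(f,x0,step):
    x0=np.array(x0,float)
    for s in (step,step/2,step/4,step/8):
        r=minimize(f,x0,method="Nelder-Mead",options=dict(initial_simplex=np.vstack([x0]+[x0+s*e for e in np.eye(len(x0))*(np.r_[1,1,20][:len(x0)])]))); x0=r.x
    return r.x,-r.fun
t=C["top"]
# heads (top view: flange ring + drum top)
for nm,uv in dict(red=(305.5+3,230),yellow=(343.5,226),green=(337,195),black=(304,201)).items():
    x0=hit(t,[uv],.035)[0][:2]
    print(nm,x0.round(4),*[(np.round(r[0],4),round(r[1],1)) for r in [best(lambda q:-score("top",np.vstack([circ*.015+[*q,.071]])),x0,.006),best(lambda q:-score("top",np.vstack([circ*.015+[*q,.071],circ*.023+[*q,.035]])),x0,.006)]])
# dots
for n in C:
    px=C[n]["pixels"].astype(int); print(n)
    hsv=cv2.cvtColor(C[n]["pixels"],cv2.COLOR_RGB2HSV)
    box=(160,225,255,245) if n=="top" else (215,155,232,195)
    m=np.zeros(px.shape[:2]); x0,y0,x1,y1=box; sub=px[y0:y1,x0:x1,0]
    w=(sub>90).astype(np.uint8); k,l,st,ce=cv2.connectedComponentsWithStats(w)
    for i in range(1,k):
        if 4<st[i,4]<60:
            x,y,ww,hh=st[i,:4]; x=max(x-1,0);y=max(y-1,0); s=np.clip(sub[y:y+hh+2,x:x+ww+2]-45.,0,None); yy,xx=np.mgrid[y:y+s.shape[0],x:x+s.shape[1]]
            u=[x0+(xx*s).sum()/s.sum(),y0+(yy*s).sum()/s.sum()]; print(np.round(u,2),st[i,4],hit(C[n],[u],.075)[0].round(4))
# rack
def rk(q,rr=.0195):
    x,y,th=q; u=np.array([np.cos(th),np.sin(th),0]); v=np.array([-np.sin(th),np.cos(th),0]); s=-u*np.cos(np.pi/6)+[0,0,.5]
    return [np.array([x,y,.056])+k*.082*v+rr*(circ[:,:1]*s+circ[:,1:2]*v) for k in(-1,0,1)]
for rr in(.0195,.0205):
  for ns in(["top"],["side"],["top","side"]):
    r=best(lambda q:-sum(score(n,np.vstack(rk(q,rr))) for n in ns),[*hit(t,[(208,213)],.056)[0][:2],-.073],.004); print(rr,ns,r[0].round(4),r[1])
for nm,uv in dict(g=(216.5,153.5)).items(): print(nm,hit(t,[uv],.057))
E
python3 meas.py
```

```text
red [ 0.4708 -0.1805] (array([ 0.4708, -0.1818]), np.float64(212.0)) (array([ 0.4707, -0.1814]), np.float64(242.5))
yellow [ 0.4825 -0.2835] (array([ 0.477 , -0.2673]), np.float64(298.9)) (array([ 0.485, -0.281]), np.float64(318.6))
green [ 0.574  -0.2668] (array([ 0.5756, -0.2664]), np.float64(188.5)) (array([ 0.5757, -0.2661]), np.float64(244.1))
black [ 0.556  -0.1686] (array([ 0.5586, -0.1657]), np.float64(213.7)) (array([ 0.558 , -0.1651]), np.float64(217.3))
top
[243.32 225.34] 11 [0.4832 0.0092 0.075 ]
[173.  228.1] 12 [0.4751 0.2073 0.075 ]
[179.35 228.6 ] 14 [0.4737 0.1894 0.075 ]
[205.21 230.6 ] 14 [0.4683 0.1164 0.075 ]
[227.97 232.22] 11 [0.4639 0.0522 0.075 ]
[234.14 232.77] 13 [0.4623 0.0349 0.075 ]
[240.63 233.35] 13 [0.4608 0.0166 0.075 ]
side
[223.35 163.03] 16 [0.4767 0.1997 0.075 ]
[222.47 173.54] 7 [0.4701 0.1173 0.075 ]
[221.62 184.85] 25 [0.464  0.0361 0.075 ]
0.0195 ['top'] [ 0.5204  0.1132 -0.0734] 84.55565643310547
0.0195 ['side'] [ 0.5218  0.1126 -0.0714] 110.31336975097656
0.0195 ['top', 'side'] [ 0.521   0.1134 -0.0712] 192.99258422851562
0.0205 ['top'] [ 0.5198  0.1124 -0.0756] 84.72722625732422
0.0205 ['side'] [ 0.5219  0.1124 -0.0689] 103.8707046508789
0.0205 ['top', 'side'] [ 0.5207  0.1126 -0.0723] 183.72488403320312
g [[0.69380116 0.08972826 0.057     ]]
```

```bash
python3 - <<'E'
from h import *
t=cam("top");s=cam("side")
w=lambda u,v:(275+(u-391)/3.4-.35,165+v/3.4-.35)
for n,f,d in(("red",(508,222),(514,223)),("yel",(622,206),(632,205)),("grn",(603,101),(611,97)),("blk",(487,123),(493,117))):
    print(n,hit(t,[w(*f)],.035)[0].round(4),hit(t,[w(*d)],.071)[0].round(4))
# drum-top dark centre dot, side drum tops
for c,b,nm in((t,(205,140,235,165),"top"),(s,(270,165,300,185),"side")):
    hsv=cv2.cvtColor(c["pixels"],cv2.COLOR_RGB2HSV); x0,y0,x1,y1=b; h=hsv[y0:y1,x0:x1]
    m=(h[...,0]>45)&(h[...,0]<85)&(h[...,1]>120)&(h[...,2]>60); y,x=np.nonzero(m); print(nm,m.sum(),x.mean()+x0,y.mean()+y0,hit(c,[(x.mean()+x0,y.mean()+y0)],.057)[0].round(4))
E
```

```text
red [ 0.4709 -0.1822  0.035 ] [ 0.4698 -0.1816  0.071 ]
yel [ 0.4848 -0.2809  0.035 ] [ 0.4848 -0.2804  0.071 ]
grn [ 0.5759 -0.2668  0.035 ] [ 0.5753 -0.2652  0.071 ]
blk [ 0.5565 -0.1653  0.035 ] [ 0.5583 -0.1655  0.071 ]
top 60 216.08333333333334 152.73333333333332 [0.6961 0.091  0.057 ]
side 16 287.125 177.9375 [0.6991 0.1018 0.057 ]
```

drive_tool --increments '[{"delta_pos": [0,0,0],"turn": -0.1,"jaw": 0.3},{"delta_pos": [0,0,0],"turn": -0.1,"jaw": 0.3},{"delta_pos": [0,0,0],"turn": -0.062,"jaw": 0.3},{"delta_pos": [-35,-20,0],"turn": 0,"jaw": 0.3},{"delta_pos": [-35,-20,0],"turn": 0,"jaw": 0.3},{"delta_pos": [-35,-20,0],"turn": 0,"jaw": 0.3},{"delta_pos": [-35,-20,0],"turn": 0,"jaw": 0.3},{"delta_pos": [-35,-20,0],"turn": 0,"jaw": 0.3}]' --grip_force 40

```text
time: 1.07
tool_pos: [0.3902, 0.5239, 0.4049]
tcp_rot: [0.113, 3.139, 0.0]
wrist_force: [-0.2, -0.1, -0.1]
width: 0.65
grip_force: 0.0
```

drive_tool --increments '[{"delta_pos": [-7.5,-38.8,0],"turn": 0,"jaw": 0.3},{"delta_pos": [-7.5,-38.8,0],"turn": 0,"jaw": 0.3},{"delta_pos": [-7.5,-38.8,0],"turn": 0,"jaw": 0.3},{"delta_pos": [-7.5,-38.8,0],"turn": 0,"jaw": 0.3},{"delta_pos": [-7.5,-38.8,0],"turn": 0,"jaw": 0.3},{"delta_pos": [-7.5,-38.8,0],"turn": 0,"jaw": 0.3},{"delta_pos": [-7.5,-38.8,0],"turn": 0,"jaw": 0.3},{"delta_pos": [-7.5,-38.8,0],"turn": 0,"jaw": 0.3}]'

```text
time: 1.73
tool_pos: [0.426, 0.2093, 0.405]
tcp_rot: [0.114, 3.139, 0.0]
wrist_force: [0.6, 0.3, 0.2]
width: 0.65
grip_force: 0.0
```

drive_tool --increments '[{"delta_pos": [-7.5,-38.8,0],"turn": 0,"jaw": 0.3},{"delta_pos": [-7.5,-38.8,0],"turn": 0,"jaw": 0.3},{"delta_pos": [-7.5,-38.8,0],"turn": 0,"jaw": 0.3},{"delta_pos": [-7.5,-38.8,0],"turn": 0,"jaw": 0.3},{"delta_pos": [-7.5,-38.8,0],"turn": 0,"jaw": 0.3},{"delta_pos": [-7.5,-38.8,0],"turn": 0,"jaw": 0.3},{"delta_pos": [-7.5,-38.8,0],"turn": 0,"jaw": 0.3},{"delta_pos": [0,0,0],"turn": 0,"jaw": 0.3}]'

```text
time: 2.4
tool_pos: [0.4592, -0.0692, 0.4053]
tcp_rot: [0.124, 3.137, -0.006]
wrist_force: [-0.1, 0.7, 0.1]
width: 0.651
grip_force: 0.0
```

```bash
cat >> h.py <<'E'
TH=-0.0735; U=np.array([np.cos(TH),np.sin(TH),0]); V=np.array([-np.sin(TH),np.cos(TH),0]); N=U*.5+np.array([0,0,np.sqrt(.75)])
M={1:np.array([.521,.1128,.056])}; M[2]=M[1]+.082*V; M[3]=M[1]-.082*V
def to(*targets):
    s=bot.read_state(); Rt=R.from_rotvec(s["tcp_rot"]); m=Rt.as_matrix()
    yaw=np.arctan2(m[1,1],m[0,1])-np.arctan2(V[1],V[0])
    print("t",round(s["time"],2),"pos",np.round(s["tool_pos"]*1e3,1),"turn needed %.3f"%yaw,"tilt",np.round(m[:,2],3),"F",np.round(s["wrist_force"],1),"w",np.round(s["width"]*85,1),"grip",np.round(s["grip_force"],1))
    for x in targets: print("  d_tool mm",np.round(m.T@(np.array(x)-s["tool_pos"])*1e3,1))
E
python3 -c "
from h import *
to([.4705,-.1816,.30],[.4705,-.1816,.215])"
```

```text
t 2.4 pos [459.2 -69.2 405.3] turn needed -0.006 tilt [ 0.002 -0.004 -1.   ] F [-0.1  0.7  0.1] w 55.4 grip 0.0
  d_tool mm [ -19.9 -110.7  105.7]
  d_tool mm [ -19.8 -110.4  190.7]
```

drive_tool --increments '[{"delta_pos": [-5,-27.6,20],"turn": -0.006,"jaw": 0.3},{"delta_pos": [-5,-27.6,20],"turn": 0,"jaw": 0.3},{"delta_pos": [-5,-27.6,20],"turn": 0,"jaw": 0.3},{"delta_pos": [-5,-27.6,20],"turn": 0,"jaw": 0.3},{"delta_pos": [0,0,20],"turn": 0,"jaw": 0.3},{"delta_pos": [0,0,20],"turn": 0,"jaw": 0.3},{"delta_pos": [0,0,0],"turn": 0,"jaw": 0.3},{"delta_pos": [0,0,0],"turn": 0,"jaw": 0.3}]'

```text
time: 3.07
tool_pos: [0.4708, -0.1746, 0.2837]
tcp_rot: [-0.105, -3.137, -0.002]
wrist_force: [-0.7, -0.3, -0.3]
width: 0.648
grip_force: 0.0
```

```bash
python3 -c "
from h import *
to([.4705,-.1816,.215])"
```

```text
t 3.07 pos [ 470.8 -174.6  283.7] turn needed 0.007 tilt [-0.003  0.001 -1.   ] F [-0.7 -0.3 -0.3] w 55.1 grip 0.0
  d_tool mm [-0.4 -7.1 68.7]
```

drive_tool --increments '[{"delta_pos": [0,-7,20],"turn": 0,"jaw": 0.3},{"delta_pos": [0,0,20],"turn": 0,"jaw": 0.3},{"delta_pos": [0,0,20],"turn": 0,"jaw": 0.3},{"delta_pos": [0,0,10],"turn": 0,"jaw": 0.3},{"delta_pos": [0,0,0],"turn": 0,"jaw": 0.3},{"delta_pos": [0,0,0],"turn": 0,"jaw": 0.3}]'

```text
time: 3.57
tool_pos: [0.4714, -0.1819, 0.2156]
tcp_rot: [0.104, 3.139, -0.0]
wrist_force: [0.7, -0.3, 0.3]
width: 0.65
grip_force: 0.0
```

drive_tool --increments '[{"delta_pos": [0,0,0],"turn": 0,"jaw": -0.5},{"delta_pos": [0,0,0],"turn": 0,"jaw": -0.5},{"delta_pos": [0,0,0],"turn": 0,"jaw": -0.5},{"delta_pos": [0,0,0],"turn": 0,"jaw": -0.5},{"delta_pos": [0,0,0],"turn": 0,"jaw": -0.5}]'

```text
time: 3.98
tool_pos: [0.4719, -0.1823, 0.2165]
tcp_rot: [0.105, 3.137, -0.001]
wrist_force: [-0.4, 2.6, 7.7]
width: 0.338
grip_force: 39.4
```

```bash
python3 -c "
from h import *
to()
c=cam('top')['pixels'][:,:,::-1];s=cam('side')['pixels'][:,:,::-1]
z=lambda i,x,y,w,h,k:cv2.resize(i[y:y+h,x:x+w],None,fx=k,fy=k,interpolation=cv2.INTER_CUBIC)
cv2.imwrite('pics/g1.png',np.clip(1.5*np.hstack([z(c,260,150,120,120,3.3),z(s,190,170,120,120,3.3)]).astype(float),0,255))"
```

```text
t 3.98 pos [ 471.9 -182.3  216.5] turn needed 0.007 tilt [ 0.003 -0.001 -1.   ] F [-0.4  2.6  7.7] w 28.8 grip 39.4[ WARN:0@1.951] global loadsave.cpp:1063 imwrite_ Unsupported depth image for selected encoder is fallbacked to CV_8U.
```

View pics/g1.png

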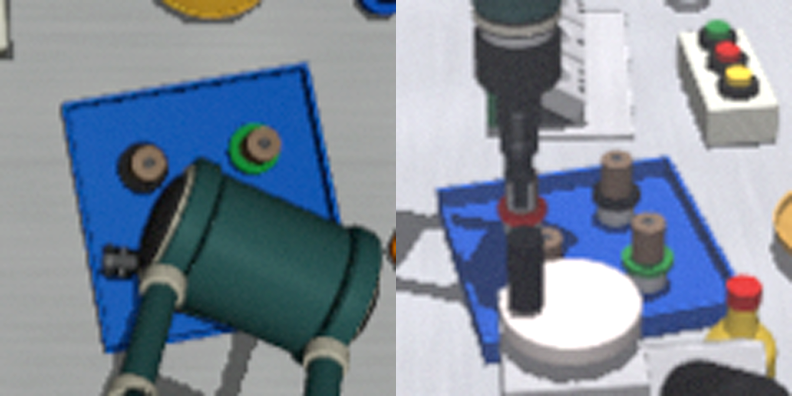

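Red is gripped at 28.8 mm, with the jaws on the drum. The tool can't tilt, so I'll pivot the head 30° in the grip by pushing its flange against the solid ledge wall on the robot's side. Then I'll insert along the slope normal.

drive_tool --increments '[{"delta_pos": [0,0,-15],"turn": 0,"jaw": -0.5},{"delta_pos": [0,0,-25],"turn": 0,"jaw": -0.5},{"delta_pos": [0,0,-35],"turn": 0,"jaw": -0.5},{"delta_pos": [0,0,-35],"turn": 0,"jaw": -0.5}]'

```text
time: 4.42
tool_pos: [0.4699, -0.1817, 0.3247]
tcp_rot: [-0.105, -3.137, -0.002]
wrist_force: [1.2, -0.4, -1.4]
width: 0.335
grip_force: 39.7
```

drive_tool --increments '[{"delta_pos": [5,20,0],"turn": 0,"jaw": -0.5},{"delta_pos": [11,39,0],"turn": 0,"jaw": -0.5},{"delta_pos": [11,39,0],"turn": 0,"jaw": -0.5},{"delta_pos": [11,39,0],"turn": 0,"jaw": -0.5},{"delta_pos": [11,39,0],"turn": 0,"jaw": -0.5},{"delta_pos": [11,39,0],"turn": 0,"jaw": -0.5},{"delta_pos": [11,39,0],"turn": 0,"jaw": -0.5},{"delta_pos": [11,39,0],"turn": 0,"jaw": -0.5}]'

```text
time: 5.08
tool_pos: [0.4074, 0.1172, 0.3249]
tcp_rot: [0.106, 3.139, 0.0]
wrist_force: [1.2, -0.6, -1.8]
width: 0.339
grip_force: 40.0
```

drive_tool --increments '[{"delta_pos": [0,4,20],"turn": 0,"jaw": -0.5},{"delta_pos": [0,0,20],"turn": 0,"jaw": -0.5},{"delta_pos": [0,0,10],"turn": 0,"jaw": -0.5},{"delta_pos": [0,0,0],"turn": 0,"jaw": -0.5},{"delta_pos": [0,0,0],"turn": 0,"jaw": -0.5}]'

```text
time: 5.5
tool_pos: [0.4085, 0.1193, 0.2742]
tcp_rot: [-0.106, -3.138, 0.001]
wrist_force: [0.5, 0.1, -1.6]
width: 0.336
grip_force: 40.2
```

```bash
python3 -c "
from h import *
S=M[1]-.110*U; S[2]=.254
to(S)"
```

```text
t 5.5 pos [408.5 119.3 274.2] turn needed 0.006 tilt [-0.002 -0.001 -1.   ] F [ 0.5  0.1 -1.6] w 28.5 grip 40.2
  d_tool mm [-2.7  1.8 20.2]
```

drive_tool --increments '[{"delta_pos": [0,2,20],"turn": 0,"jaw": -0.5},{"delta_pos": [-8,0,0],"turn": 0,"jaw": -0.5},{"delta_pos": [-8,0,0],"turn": 0,"jaw": -0.5},{"delta_pos": [0,0,0],"turn": 0,"jaw": -0.5}]'

```text
time: 5.83
tool_pos: [0.4276, 0.1203, 0.2564]
tcp_rot: [0.107, 3.136, 0.001]
wrist_force: [0.5, 0.6, -0.8]
width: 0.334
grip_force: 40.2
```

drive_tool --increments '[{"delta_pos": [-3,0,0],"turn": 0,"jaw": -0.5},{"delta_pos": [0,0,0],"turn": 0,"jaw": -0.5}]'

```text
time: 6.0
tool_pos: [0.4293, 0.1203, 0.2558]
tcp_rot: [0.106, 3.138, 0.001]
wrist_force: [0.1, -0.1, -1.6]
width: 0.336
grip_force: 40.2
```

drive_tool --increments '[{"delta_pos": [-3,0,0],"turn": 0,"jaw": -0.5},{"delta_pos": [0,0,0],"turn": 0,"jaw": -0.5}]'

```text
time: 6.17
tool_pos: [0.4312, 0.1202, 0.255]
tcp_rot: [-0.105, -3.14, -0.0]
wrist_force: [-0.8, -0.5, -2.1]
width: 0.337
grip_force: 40.4
```

drive_tool --increments '[{"delta_pos": [-3,0,0],"turn": 0,"jaw": -0.5},{"delta_pos": [0,0,0],"turn": 0,"jaw": -0.5}]'

```text
time: 6.33
tool_pos: [0.4325, 0.1201, 0.2542]
tcp_rot: [-0.105, -3.134, 0.001]
wrist_force: [-6.1, 0.9, 2.0]
width: 0.336
grip_force: 40.6
```

drive_tool --increments '[{"delta_pos": [-3,0,0],"turn": 0,"jaw": -0.5},{"delta_pos": [0,0,0],"turn": 0,"jaw": -0.5}]'

```text
time: 6.5
tool_pos: [0.4338, 0.1199, 0.2535]
tcp_rot: [-0.105, -3.128, 0.001]
wrist_force: [-13.5, 1.3, 5.1]
width: 0.34
grip_force: 41.0
```

drive_tool --increments '[{"delta_pos": [-3,0,0],"turn": 0,"jaw": -0.5},{"delta_pos": [0,0,0],"turn": 0,"jaw": -0.5}]'

```text
time: 6.67
tool_pos: [0.4351, 0.1198, 0.2528]
tcp_rot: [-0.105, -3.123, 0.002]
wrist_force: [-19.8, 3.5, 9.7]
width: 0.337
grip_force: 41.3
```

drive_tool --increments '[{"delta_pos": [0,0,0],"turn": 0,"jaw": -0.5},{"delta_pos": [0,0,0],"turn": 0,"jaw": -0.5},{"delta_pos": [0,0,0],"turn": 0,"jaw": -0.5}]' --grip_force 20

```text
time: 6.92
tool_pos: [0.435, 0.1198, 0.2528]
tcp_rot: [-0.105, -3.123, 0.002]
wrist_force: [-18.3, 2.6, 9.6]
width: 0.342
grip_force: 41.3
```

drive_tool --increments '[{"delta_pos": [-3,0,-1],"turn": 0,"jaw": -0.5},{"delta_pos": [0,0,0],"turn": 0,"jaw": -0.5}]'

```text
time: 7.08
tool_pos: [0.4374, 0.1197, 0.2533]
tcp_rot: [-0.105, -3.121, 0.002]
wrist_force: [-19.5, 3.3, 8.9]
width: 0.336
grip_force: 41.0
```

drive_tool --increments '[{"delta_pos": [-3,0,-1],"turn": 0,"jaw": -0.5},{"delta_pos": [0,0,0],"turn": 0,"jaw": -0.5}]'

```text
time: 7.25
tool_pos: [0.4403, 0.1195, 0.2541]
tcp_rot: [-0.106, -3.121, 0.001]
wrist_force: [-18.6, 4.4, 7.3]
width: 0.337
grip_force: 41.1
```

```bash
python3 -c "
from h import *
to()
c=cam('top')['pixels'][:,:,::-1];s=cam('side')['pixels'][:,:,::-1]
z=lambda i,x,y,w,h,k:cv2.resize(i[y:y+h,x:x+w],None,fx=k,fy=k,interpolation=cv2.INTER_CUBIC)
cv2.imwrite('pics/g2.png',np.clip(1.5*np.hstack([z(c,160,160,100,100,4),z(s,185,140,100,100,4)]).astype(float),0,255).astype(np.uint8))"
```

```text
t 7.25 pos [440.3 119.5 254.1] turn needed 0.006 tilt [-0.019 -0.    -1.   ] F [-18.6   4.4   7.3] w 28.6 grip 41.1
```

View pics/g2.png

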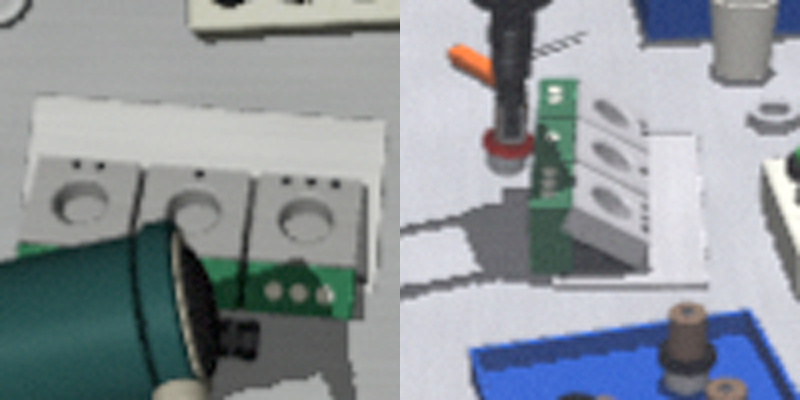

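The head is pivoting: the side view shows it leaning against the wall at crop pixel (508,145), with the load steady at about 19 N. I'll keep pushing to about 30°.

drive_tool --increments '[{"delta_pos": [-3,0,-0.5],"turn": 0,"jaw": -0.5},{"delta_pos": [0,0,0],"turn": 0,"jaw": -0.5}]'

```text
time: 7.52
tool_pos: [0.4433, 0.1194, 0.2546]
tcp_rot: [-0.105, -3.12, 0.001]
wrist_force: [-19.8, 3.7, 7.3]
width: 0.337
grip_force: 41.7
```

drive_tool --increments '[{"delta_pos": [-3,0,-0.5],"turn": 0,"jaw": -0.5},{"delta_pos": [0,0,0],"turn": 0,"jaw": -0.5}]'

```text
time: 7.68
tool_pos: [0.4465, 0.119, 0.255]
tcp_rot: [-0.105, -3.121, 0.002]
wrist_force: [-17.5, 2.0, 6.1]
width: 0.336
grip_force: 42.1
```

drive_tool --increments '[{"delta_pos": [-3,0,-0.5],"turn": 0,"jaw": -0.5},{"delta_pos": [0,0,0],"turn": 0,"jaw": -0.5}]'

```text
time: 7.85
tool_pos: [0.4498, 0.1188, 0.2554]
tcp_rot: [-0.105, -3.122, 0.002]
wrist_force: [-16.2, 3.0, 2.5]
width: 0.331
grip_force: 42.3
```

drive_tool --increments '[{"delta_pos": [-3,0,-0.5],"turn": 0,"jaw": -0.5},{"delta_pos": [0,0,0],"turn": 0,"jaw": -0.5},{"delta_pos": [0,0,0],"turn": 0,"jaw": -0.5}]'

```text
time: 8.1
tool_pos: [0.4537, 0.1184, 0.256]
tcp_rot: [-0.105, -3.126, 0.002]
wrist_force: [-11.8, 2.0, -0.3]
width: 0.332
grip_force: 40.5
```

```bash
python3 -c "
from h import *
to()"
```

```text
t 8.1 pos [453.7 118.4 256. ] turn needed 0.007 tilt [-0.014 -0.001 -1.   ] F [-11.8   2.   -0.3] w 28.2 grip 40.5
```

drive_tool --increments '[{"delta_pos": [8,0,0],"turn": 0,"jaw": -0.5},{"delta_pos": [8,0,0],"turn": 0,"jaw": -0.5},{"delta_pos": [0,0,-25],"turn": 0,"jaw": -0.5},{"delta_pos": [0,0,-30],"turn": 0,"jaw": -0.5},{"delta_pos": [0,0,0],"turn": 0,"jaw": -0.5},{"delta_pos": [0,0,0],"turn": 0,"jaw": -0.5}]'

```text
time: 8.6
tool_pos: [0.4431, 0.1198, 0.3164]
tcp_rot: [0.104, 3.133, 0.002]
wrist_force: [-0.4, -0.1, -2.3]
width: 0.339
grip_force: 40.8
```

```bash
cat > tilt.py <<'E'
import sys
from h import *
from meas_ring import ring
E
cat > tilt.py <<'E'
import sys
from h import *
HUE={"red":[(0,8),(170,180)],"yellow":[(22,34)],"green":[(45,85)]}
a=np.linspace(0,2*np.pi,60); 
def hull(c,r,z0,z1,o,n,k=8):
    e1=np.cross(V,n); P=np.vstack([o+z*n+r*(np.cos(a)[:,None]*e1+np.sin(a)[:,None]*V) for z in(z0,z1)])
    m=np.zeros((384,512),np.uint8); return cv2.fillConvexPoly(m,cv2.convexHull(np.round(proj(c,P)*16).astype(np.int32)),255,cv2.LINE_AA,4)
def run(col,h=.0575,save=None):
    to(); s=bot.read_state(); m=R.from_rotvec(s["tcp_rot"]).as_matrix(); P=s["tool_pos"]+.155*m[:,2]
    c=cam("side"); hsv=cv2.cvtColor(c["pixels"],cv2.COLOR_RGB2HSV)
    m=np.zeros((384,512),bool)
    for l,u in HUE[col]: m|=(hsv[...,0]>=l)&(hsv[...,0]<=u)
    m&=(hsv[...,1]>110)&(hsv[...,2]>45)
    ctr=proj(c,P-[0,0,.03])[0]; yy,xx=np.mgrid[:384,:512]; m&=np.hypot(xx-ctr[0],yy-ctr[1])<16
    y,x=np.nonzero(m); cen=np.array([x.mean(),y.mean()])
    mt=m.astype(np.float32); print("px",m.sum(),"cen",cen.round(2))
    res=[]
    for th in np.radians(np.arange(-5,61,2.5)):
        n=U*np.sin(th)+[0,0,np.cos(th)]
        for du in np.arange(-.006,.0061,.001):
          for dz in np.arange(-.006,.0061,.002):
            o=P-h*n+du*U+[0,0,dz]
            f=hull(c,.023,.022,.030,o,n)/255.*(1-hull(c,.015,.030,.066,o,n)/255.)
            # finger occlusion, nearer pad only
            res.append((np.minimum(f,mt).sum()/np.maximum(f,mt).sum(),np.degrees(th),du*1e3,dz*1e3))
    res.sort(reverse=True); top=np.array(res[:30]); print(top[:6].round(2)); print("mean",top.mean(0).round(2),top.std(0).round(2))
    if save: cv2.imwrite(save,cv2.resize(c["pixels"][int(ctr[1])-40:int(ctr[1])+40,int(ctr[0])-40:int(ctr[0])+40,::-1],None,fx=7,fy=7,interpolation=cv2.INTER_CUBIC))
run(sys.argv[1],save=sys.argv[2] if len(sys.argv)>2 else None)
E
python3 tilt.py red pics/t1.png
```

```text
t 8.6 pos [443.1 119.8 316.4] turn needed 0.007 tilt [ 0.007  0.001 -1.   ] F [-0.4 -0.1 -2.3] w 28.8 grip 40.8
px 42 cen [206.9 158.1]
[[ 0.54 22.5  -5.    6.  ]
 [ 0.53 25.   -4.    6.  ]
 [ 0.53 25.   -5.    6.  ]
 [ 0.52 20.   -6.    6.  ]
 [ 0.52 22.5  -6.    6.  ]
 [ 0.52 27.5  -4.    6.  ]]
mean [ 0.51 27.75 -3.73  5.13] [0.01 4.8  1.5  0.99]
```

View pics/t1.png

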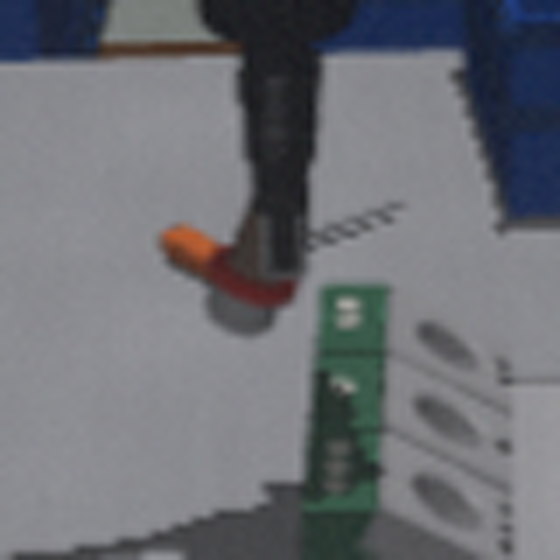

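The head is clearly tilted, with the red flange at about (250,285), but the orange key behind it spoils the mask. I'll move over pocket 1 and measure again.

drive_tool --increments '[{"delta_pos": [-20,-1.5,0],"turn": 0,"jaw": -0.5},{"delta_pos": [-35,-1.5,0],"turn": 0,"jaw": -0.5},{"delta_pos": [-35,0,0],"turn": 0,"jaw": -0.5},{"delta_pos": [-26,0,0],"turn": 0,"jaw": -0.5},{"delta_pos": [0,0,10],"turn": 0,"jaw": -0.5},{"delta_pos": [0,0,10],"turn": 0,"jaw": -0.5},{"delta_pos": [0,0,0],"turn": 0,"jaw": -0.5},{"delta_pos": [0,0,0],"turn": 0,"jaw": -0.5}]'

```text
time: 9.32
tool_pos: [0.5554, 0.1087, 0.2909]
tcp_rot: [-0.104, -3.134, 0.002]
wrist_force: [-0.3, 0.5, -2.0]
width: 0.335
grip_force: 40.7
```

```bash
sed -i 's/(0,8)/(0,7)/' tilt.py; python3 tilt.py red pics/t2.png; python3 -c "
from h import *
for k in(.02,.0):
  T=M[1]+N*(.0355+k)+[0,0,.155]; to(T)"
```

```text
t 9.32 pos [555.4 108.7 290.9] turn needed 0.007 tilt [-0.006 -0.001 -1.   ] F [-0.3  0.5 -2. ] w 28.5 grip 40.7
px 33 cen [240.97 166.52]
[[ 0.54 17.5  -6.    6.  ]
 [ 0.54 27.5  -5.    6.  ]
 [ 0.53 15.   -6.    6.  ]
 [ 0.53 20.   -5.    6.  ]
 [ 0.53 22.5  -5.    6.  ]
 [ 0.53 35.   -3.    4.  ]]
mean [ 0.52 25.67 -4.5   5.33] [0.01 6.26 1.2  0.94]
t 9.37 pos [555.8 108.8 292. ] turn needed 0.007 tilt [-0.004 -0.001 -1.   ] F [-0.1  0.3 -1.7] w 28.7 grip 40.7
  d_tool mm [ 7.1  1.5 33. ]
t 9.37 pos [555.8 108.8 292. ] turn needed 0.007 tilt [-0.004 -0.001 -1.   ] F [-0.1  0.3 -1.7] w 28.7 grip 40.7
  d_tool mm [17.1  1.6 50.3]
```

View pics/t2.png

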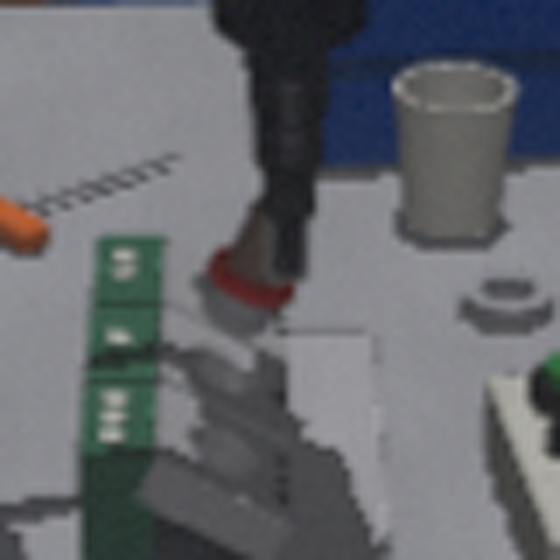

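```bash
python3 - <<'E'
s=open('tilt.py').read()
s=s.replace("    res=[]\n","""    res=[]
    B=np.array([P+i*.011*U+j*V+[0,0,k] for i in(-1,1) for j in(-.015,-.027) for k in(-.018,.05)])
    fm=cv2.fillConvexPoly(np.zeros((384,512),np.uint8),cv2.convexHull(np.round(proj(c,B)*16).astype(np.int32)),255,cv2.LINE_AA,4)/255.
""").replace("(1-hull(c,.015,.030,.066,o,n)/255.)","(1-hull(c,.015,.030,.066,o,n)/255.)*(1-fm)").replace("arange(-.006,.0061,.001)","arange(-.008,.0041,.001)").replace("arange(-.006,.0061,.002)","arange(-.004,.0081,.002)").replace("&(hsv[...,2]>45)","&(hsv[...,2]>30)")
open('tilt.py','w').write(s)
E
python3 tilt.py red
```

```text
t 9.37 pos [555.8 108.8 292. ] turn needed 0.007 tilt [-0.004 -0.001 -1.   ] F [-0.1  0.3 -1.7] w 28.7 grip 40.7
px 30 cen [240.9  165.97]
[[ 0.62  7.5  -8.    8.  ]
 [ 0.61  5.   -8.    8.  ]
 [ 0.61  7.5  -7.    8.  ]
 [ 0.6  10.   -7.    8.  ]
 [ 0.6  10.   -8.    8.  ]
 [ 0.6  10.   -6.    8.  ]]
mean [ 0.57 11.58 -6.47  7.47] [0.02 4.16 1.15 0.88]
```

drive_tool --increments '[{"delta_pos": [0.5,1.5,15],"turn": 0.006,"jaw": -0.5},{"delta_pos": [0,0,10],"turn": 0,"jaw": -0.5},{"delta_pos": [0,0,5],"turn": 0,"jaw": -0.5},{"delta_pos": [0,0,0],"turn": 0,"jaw": -0.5},{"delta_pos": [0,0,0],"turn": 0,"jaw": -0.5}]'

```text
time: 9.83
tool_pos: [0.5567, 0.1103, 0.2635]
tcp_rot: [-0.114, -3.139, 0.0]
wrist_force: [0.7, 1.3, -0.9]
width: 0.336
grip_force: 40.7
```

drive_tool --increments '[{"delta_pos": [1.5,0,2.6],"turn": 0,"jaw": -0.5},{"delta_pos": [0,0,0],"turn": 0,"jaw": -0.5}]'

```text
time: 10.0
tool_pos: [0.5555, 0.1104, 0.2613]
tcp_rot: [0.114, 3.139, 0.0]
wrist_force: [-0.2, -0.3, -2.5]
width: 0.334
grip_force: 40.7
```

drive_tool --increments '[{"delta_pos": [1.5,0,2.6],"turn": 0,"jaw": -0.5},{"delta_pos": [0,0,0],"turn": 0,"jaw": -0.5}]'

```text
time: 10.17
tool_pos: [0.5538, 0.1105, 0.2583]
tcp_rot: [-0.114, -3.139, 0.0]
wrist_force: [-0.1, -0.5, -2.1]
width: 0.337
grip_force: 40.7
```

drive_tool --increments '[{"delta_pos": [1.5,0,2.6],"turn": 0,"jaw": -0.5},{"delta_pos": [0,0,0],"turn": 0,"jaw": -0.5}]'

```text
time: 10.33
tool_pos: [0.5522, 0.1106, 0.2554]
tcp_rot: [-0.114, -3.139, 0.0]
wrist_force: [-0.9, 0.2, -2.5]
width: 0.34
grip_force: 40.7
```

```bash
python3 -c "
from h import *
to(M[1]+N*.0355+[0,0,.153]+.0035*U)"
```

```text
t 10.33 pos [552.2 110.6 255.4] turn needed 0.001 tilt [-0.001 -0.    -1.   ] F [-0.9  0.2 -2.5] w 28.9 grip 40.7
  d_tool mm [10.  -0.1 15.7]
```

drive_tool --increments '[{"delta_pos": [1.5,0,2.6],"turn": 0,"jaw": -0.5},{"delta_pos": [0,0,0],"turn": 0,"jaw": -0.5}]'

```text
time: 10.5
tool_pos: [0.5518, 0.1107, 0.2546]
tcp_rot: [0.114, 3.137, -0.0]
wrist_force: [-1.3, -1.6, 4.4]
width: 0.341
grip_force: 41.4
```

drive_tool --increments '[{"delta_pos": [1.5,0,2.6],"turn": 0,"jaw": -0.5},{"delta_pos": [0,0,0],"turn": 0,"jaw": -0.5}]'

```text
time: 10.67
tool_pos: [0.5515, 0.1108, 0.2543]
tcp_rot: [0.113, 3.134, 0.0]
wrist_force: [-2.4, -2.7, 13.6]
width: 0.339
grip_force: 42.2
```

drive_tool --increments '[{"delta_pos": [1.5,0,2.6],"turn": 0,"jaw": -0.5},{"delta_pos": [0,0,0],"turn": 0,"jaw": -0.5}]'

```text
time: 10.83
tool_pos: [0.5512, 0.1108, 0.2541]
tcp_rot: [0.113, 3.13, 0.0]
wrist_force: [-2.7, -3.9, 22.4]
width: 0.337
grip_force: 43.0
```

```bash
python3 -c "
from h import *
to(M[1]+N*.0355+[0,0,.153]+.0035*U)"
```

```text
t 10.83 pos [551.2 110.8 254.1] turn needed 0.001 tilt [ 0.009 -0.    -1.   ] F [-2.7 -3.9 22.4] w 28.6 grip 43.0
  d_tool mm [ 9.2 -0.3 14.3]
```

drive_tool --increments '[{"delta_pos": [-4.5,0,-7.8],"turn": 0,"jaw": -0.5},{"delta_pos": [2.6,-0.7,-1.5],"turn": 0,"jaw": -0.5},{"delta_pos": [0,0,0],"turn": 0,"jaw": -0.5}]'

```text
time: 11.08
tool_pos: [0.5499, 0.1101, 0.2578]
tcp_rot: [0.115, 3.139, 0.0]
wrist_force: [0.4, -0.2, -1.8]
width: 0.343
grip_force: 40.7
```

drive_tool --increments '[{"delta_pos": [1.5,0,2.6],"turn": 0,"jaw": -0.5},{"delta_pos": [0,0,0],"turn": 0,"jaw": -0.5}]'

```text
time: 11.25
tool_pos: [0.5472, 0.1102, 0.253]
tcp_rot: [-0.114, -3.136, 0.001]
wrist_force: [0.1, 0.5, -1.7]
width: 0.339
grip_force: 40.7
```

drive_tool --increments '[{"delta_pos": [1.5,0,2.6],"turn": 0,"jaw": -0.5},{"delta_pos": [0,0,0],"turn": 0,"jaw": -0.5}]'

```text
time: 11.42
tool_pos: [0.5461, 0.1104, 0.2507]
tcp_rot: [-0.114, -3.137, 0.001]
wrist_force: [-0.2, 0.9, -2.0]
width: 0.337
grip_force: 40.6
```

drive_tool --increments '[{"delta_pos": [1.5,0,2.6],"turn": 0,"jaw": -0.5},{"delta_pos": [0,0,0],"turn": 0,"jaw": -0.5}]'

```text
time: 11.58
tool_pos: [0.545, 0.1105, 0.2487]
tcp_rot: [-0.114, -3.138, 0.0]
wrist_force: [0.6, 0.3, -2.8]
width: 0.339
grip_force: 40.7
```

```bash
python3 -c "
from h import *
to(M[1]+N*.0355+[0,0,.155])"
```

```text
t 11.58 pos [545.  110.5 248.7] turn needed 0.001 tilt [-0.001 -0.    -1.   ] F [ 0.6  0.3 -2.8] w 28.8 grip 40.7
  d_tool mm [6.3 0.6 6.9]
```

drive_tool --increments '[{"delta_pos": [1.5,0,2.6],"turn": 0,"jaw": -0.5},{"delta_pos": [0,0,0],"turn": 0,"jaw": -0.5}]'

```text
time: 11.75
tool_pos: [0.5438, 0.1106, 0.2465]
tcp_rot: [-0.114, -3.139, -0.0]
wrist_force: [0.5, 0.1, -2.4]
width: 0.341
grip_force: 40.7
```

drive_tool --increments '[{"delta_pos": [1.5,0,2.6],"turn": 0,"jaw": -0.5},{"delta_pos": [0,0,0],"turn": 0,"jaw": -0.5}]'

```text
time: 11.92
tool_pos: [0.5428, 0.1107, 0.2446]
tcp_rot: [0.114, 3.138, 0.0]
wrist_force: [2.4, -0.4, -1.8]
width: 0.335
grip_force: 40.8
```

drive_tool --increments '[{"delta_pos": [1.5,0,2.6],"turn": 0,"jaw": -0.5},{"delta_pos": [0,0,0],"turn": 0,"jaw": -0.5}]'

```text
time: 12.08
tool_pos: [0.5425, 0.1108, 0.2438]
tcp_rot: [0.114, 3.135, 0.0]
wrist_force: [2.3, -1.3, 7.3]
width: 0.34
grip_force: 41.5
```

drive_tool --increments '[{"delta_pos": [1,0,1.7],"turn": 0,"jaw": -0.5},{"delta_pos": [0,0,0],"turn": 0,"jaw": -0.5}]'

```text
time: 12.25
tool_pos: [0.5424, 0.1108, 0.2434]
tcp_rot: [0.113, 3.132, 0.0]
wrist_force: [3.4, -2.0, 10.0]
width: 0.341
grip_force: 41.5
```

```bash
python3 -c "
from h import *
to(M[1]+N*.0355+[0,0,.155])"
```

```text
t 12.25 pos [542.4 110.8 243.4] turn needed 0.001 tilt [ 0.007  0.    -1.   ] F [ 3.4 -2.  10. ] w 29.0 grip 41.5
  d_tool mm [3.8 0.4 1.6]
```

drive_tool --increments '[{"delta_pos": [1.5,0,2.6],"turn": 0,"jaw": -0.5},{"delta_pos": [0,0,0],"turn": 0,"jaw": -0.5}]'

```text
time: 12.42
tool_pos: [0.5422, 0.1109, 0.2419]
tcp_rot: [0.113, 3.128, 0.001]
wrist_force: [5.6, -1.2, 12.2]
width: 0.34
grip_force: 41.8
```

drive_tool --increments '[{"delta_pos": [1.5,0,2.6],"turn": 0,"jaw": -0.5},{"delta_pos": [0,0,0],"turn": 0,"jaw": -0.5}]'

```text
time: 12.58
tool_pos: [0.542, 0.111, 0.2405]
tcp_rot: [0.113, 3.124, 0.002]
wrist_force: [6.7, -3.0, 14.2]
width: 0.341
grip_force: 42.2
```

```bash
python3 -c "
from h import *
to(M[1]+N*.0355+[0,0,.155])
c=cam('top')['pixels'][:,:,::-1];s=cam('side')['pixels'][:,:,::-1]
z=lambda i,x,y,w,h,k:cv2.resize(i[y:y+h,x:x+w],None,fx=k,fy=k,interpolation=cv2.INTER_CUBIC)
cv2.imwrite('pics/g3.png',np.clip(1.5*np.hstack([z(c,170,170,80,80,5),z(s,205,145,65,65,6.16)[:400]]).astype(float),0,255).astype(np.uint8))"
```

```text
t 12.58 pos [542.  111.  240.5] turn needed 0.001 tilt [ 0.016  0.    -1.   ] F [ 6.7 -3.  14.2] w 29.0 grip 42.2
  d_tool mm [ 3.3  0.2 -1.3]
```

View pics/g3.png

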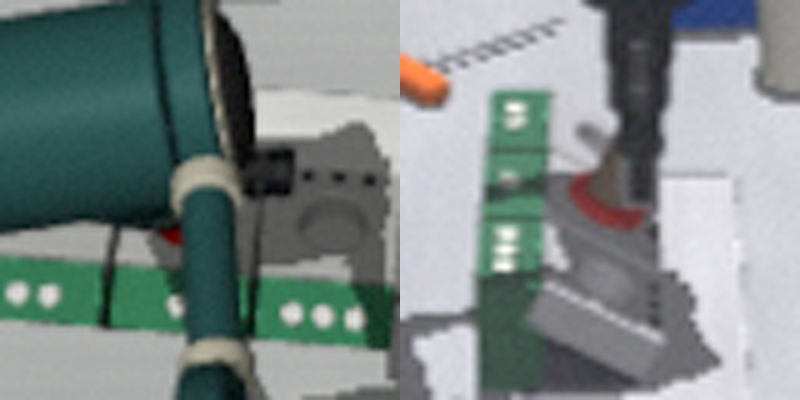

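The red flange sits down on the middle (one-dot) face, at side crop (608,205), and the reaction force lies along the face normal. I'll relieve the push and then release.

drive_tool --increments '[{"delta_pos": [-2,0,-3.5],"turn": 0,"jaw": -0.5},{"delta_pos": [0,0,0],"turn": 0,"jaw": -0.5},{"delta_pos": [0,0,0],"turn": 0,"jaw": -0.25},{"delta_pos": [0,0,0],"turn": 0,"jaw": -0.2},{"delta_pos": [0,0,0],"turn": 0,"jaw": 0.1},{"delta_pos": [0,0,0],"turn": 0,"jaw": 0.3},{"delta_pos": [0,0,0],"turn": 0,"jaw": 0.3}]'

```text
time: 13.27
tool_pos: [0.5383, 0.1109, 0.2377]
tcp_rot: [-0.114, -3.138, 0.0]
wrist_force: [0.5, 0.4, -0.3]
width: 0.646
grip_force: 0.0
```

```bash
python3 -c "
from h import *
to(M[1]+N*.0355+[0,0,.155])"
```

```text
t 13.27 pos [538.3 110.9 237.7] turn needed 0.001 tilt [-0.002 -0.    -1.   ] F [ 0.5  0.4 -0.3] w 54.9 grip 0.0
  d_tool mm [-0.3  0.6 -4. ]
```

drive_tool --increments '[{"delta_pos": [0,0,-15],"turn": 0,"jaw": 0.3},{"delta_pos": [0,0,-30],"turn": 0,"jaw": 0.3},{"delta_pos": [0,0,-35],"turn": 0,"jaw": 0.3},{"delta_pos": [0,0,-15],"turn": 0,"jaw": 0.3},{"delta_pos": [2.5,-38,0],"turn": 0,"jaw": 0.3},{"delta_pos": [2.5,-38,0],"turn": 0,"jaw": 0.3},{"delta_pos": [2.5,-38,0],"turn": 0,"jaw": 0.3},{"delta_pos": [2.5,-38,0],"turn": 0,"jaw": 0.3}]'

```text
time: 13.93
tool_pos: [0.5172, -0.0409, 0.3334]
tcp_rot: [-0.112, -3.139, -0.0]
wrist_force: [1.2, 0.0, 0.8]
width: 0.648
grip_force: 0.0
```

drive_tool --increments '[{"delta_pos": [2.5,-40,0],"turn": 0,"jaw": 0.3},{"delta_pos": [2.5,-40,0],"turn": 0,"jaw": 0.3},{"delta_pos": [2.5,-40,0],"turn": 0,"jaw": 0.3},{"delta_pos": [2.5,-40,0],"turn": 0,"jaw": 0.3},{"delta_pos": [2.5,-40,0],"turn": 0,"jaw": 0.3},{"delta_pos": [1,-30,0],"turn": 0,"jaw": 0.3},{"delta_pos": [0,0,25],"turn": 0,"jaw": 0.3},{"delta_pos": [0,0,0],"turn": 0,"jaw": 0.3}]'

```text
time: 14.6
tool_pos: [0.4858, -0.2694, 0.3046]
tcp_rot: [-0.12, -3.134, -0.005]
wrist_force: [-1.4, 0.8, -0.6]
width: 0.649
grip_force: 0.0
```

```bash
cat > seat.py <<'E'
# compare silhouette of flange colour with seated prediction at pocket k, for lifts 0..8 mm along N and tilts
import sys
from h import *
import tiltlib as T
E
sed 's/^run(sys.*$//' tilt.py > tiltlib.py
cat > seat.py <<'E'
import sys
from tiltlib import *
col,k=sys.argv[1],int(sys.argv[2])
for cn in("side","top"):
    c=cam(cn); hsv=cv2.cvtColor(c["pixels"],cv2.COLOR_RGB2HSV); m=np.zeros((384,512),bool)
    for l,u in HUE[col]: m|=(hsv[...,0]>=l)&(hsv[...,0]<=u)
    m&=(hsv[...,1]>110)&(hsv[...,2]>40)
    ctr=proj(c,M[k]+.004*N)[0]; yy,xx=np.mgrid[:384,:512]; m&=np.hypot(xx-ctr[0],yy-ctr[1])<(11 if col=="green" else 16)
    mt=m.astype(float); res=[]
    for th in range(20,41,2):
      t=np.radians(th); n=U*np.sin(t)+[0,0,np.cos(t)]
      for L in np.arange(-.006,.0121,.002):
       for e in np.arange(-.004,.0041,.002):
        o=M[k]-.022*n+L*N+e*(np.cross(V,N))
        f=hull(c,.023,.022,.03,o,n)/255.*(1-hull(c,.015,.03,.066,o,n)/255.)
        res.append((np.minimum(f,mt).sum()/np.maximum(f,mt).sum(),th,L*1e3,e*1e3))
    res.sort(reverse=True); a_=np.array(res[:15]); print(cn,m.sum(),a_[:3].round(2).tolist(),"mean",a_.mean(0).round(2))
E
python3 seat.py red 1; python3 -c "
from h import *
to([.4848,-.2808,.216])"
```

```text
side 0 [[0.0, 40.0, 12.0, 4.0], [0.0, 40.0, 12.0, 2.0], [0.0, 40.0, 12.0, 0.0]] mean [ 0. 40. 10.  0.]
top 99 [[0.69, 40.0, 2.0, 2.0], [0.68, 38.0, 6.0, 0.0], [0.68, 38.0, 0.0, 4.0]] mean [ 0.68 37.73  2.67  2.27]
t 14.7 pos [ 486.8 -267.9  306.8] turn needed -0.000 tilt [-0.004  0.003 -1.   ] F [ 0.4  0.1 -0.5] w 55.4 grip 0.0
  d_tool mm [  0.7 -13.2  90.8]
```

drive_tool --increments '[{"delta_pos": [0.5,-13,20],"turn": 0,"jaw": 0.3},{"delta_pos": [0,0,25],"turn": 0,"jaw": 0.3},{"delta_pos": [0,0,25],"turn": 0,"jaw": 0.3},{"delta_pos": [0,0,19],"turn": 0,"jaw": 0.3},{"delta_pos": [0,0,0],"turn": 0,"jaw": 0.3},{"delta_pos": [0,0,0],"turn": 0,"jaw": 0.3}]'

```text
time: 15.2
tool_pos: [0.4863, -0.28, 0.2191]
tcp_rot: [-0.112, -3.138, -0.002]
wrist_force: [0.1, -0.0, 0.6]
width: 0.652
grip_force: 0.0
```

```bash
python3 seat.py red 1; python3 -c "
from h import *
to([.4848,-.2808,.216])"
```

```text
side 0 [[0.0, 40.0, 12.0, 4.0], [0.0, 40.0, 12.0, 2.0], [0.0, 40.0, 12.0, 0.0]] mean [ 0. 40. 10.  0.]
top 98 [[0.67, 40.0, 2.0, 2.0], [0.67, 38.0, 0.0, 4.0], [0.67, 38.0, 6.0, 0.0]] mean [ 0.66 37.73  2.53  2.13]
t 15.3 pos [ 487.4 -281.1  221.3] turn needed 0.002 tilt [ 0.002 -0.001 -1.   ] F [-0.4 -0.6  0.9] w 55.3 grip 0.0
  d_tool mm [2.7 0.1 5.3]
```

drive_tool --increments '[{"delta_pos": [2,0,4],"turn": 0,"jaw": 0.3},{"delta_pos": [0,0,0],"turn": 0,"jaw": 0.3},{"delta_pos": [0,0,0],"turn": 0,"jaw": -0.5},{"delta_pos": [0,0,0],"turn": 0,"jaw": -0.5},{"delta_pos": [0,0,0],"turn": 0,"jaw": -0.5},{"delta_pos": [0,0,0],"turn": 0,"jaw": -0.5},{"delta_pos": [0,0,0],"turn": 0,"jaw": -0.5}]' --grip_force 40

```text
time: 15.88
tool_pos: [0.4846, -0.2813, 0.2162]
tcp_rot: [0.114, 3.139, -0.001]
wrist_force: [-1.3, 1.3, 4.7]
width: 0.338
grip_force: 39.5
```

```bash
python3 -c "
from h import *
to()
S=M[2]-.105*U; S[2]=.33; to(S)"
```

```text
t 15.88 pos [ 484.6 -281.3  216.2] turn needed 0.001 tilt [ 0.001 -0.    -1.   ] F [-1.3  1.3  4.7] w 28.7 grip 39.5
t 15.88 pos [ 484.6 -281.3  216.2] turn needed 0.001 tilt [ 0.001 -0.    -1.   ] F [-1.3  1.3  4.7] w 28.7 grip 39.5
  d_tool mm [  97.3  477.7 -114.1]
```

drive_tool --increments '[{"delta_pos": [0,0,-15],"turn": 0,"jaw": -0.5},{"delta_pos": [0,0,-30],"turn": 0,"jaw": -0.5},{"delta_pos": [0,0,-35],"turn": 0,"jaw": -0.5},{"delta_pos": [0,0,-30],"turn": 0,"jaw": -0.5},{"delta_pos": [5,20,0],"turn": 0,"jaw": -0.5},{"delta_pos": [8,38,0],"turn": 0,"jaw": -0.5},{"delta_pos": [8,38,0],"turn": 0,"jaw": -0.5},{"delta_pos": [8,38,0],"turn": 0,"jaw": -0.5}]'

```text
time: 16.55
tool_pos: [0.4644, -0.1444, 0.3249]
tcp_rot: [-0.117, -3.139, -0.0]
wrist_force: [1.0, 1.1, -1.7]
width: 0.337
grip_force: 39.8
```

drive_tool --increments '[{"delta_pos": [8,39,0],"turn": 0,"jaw": -0.5},{"delta_pos": [8,39,0],"turn": 0,"jaw": -0.5},{"delta_pos": [8,39,0],"turn": 0,"jaw": -0.5},{"delta_pos": [8,39,0],"turn": 0,"jaw": -0.5},{"delta_pos": [8,39,0],"turn": 0,"jaw": -0.5},{"delta_pos": [8,39,0],"turn": 0,"jaw": -0.5},{"delta_pos": [8,39,0],"turn": 0,"jaw": -0.5},{"delta_pos": [8,39,0],"turn": 0,"jaw": -0.5}]'

```text
time: 17.22
tool_pos: [0.4229, 0.1721, 0.3249]
tcp_rot: [-0.115, -3.139, 0.0]
wrist_force: [1.0, -0.4, -1.0]
width: 0.337
grip_force: 39.8
```

drive_tool --increments '[{"delta_pos": [4,33,0],"turn": 0,"jaw": -0.5},{"delta_pos": [0,0,20],"turn": 0,"jaw": -0.5},{"delta_pos": [0,0,20],"turn": 0,"jaw": -0.5},{"delta_pos": [0,0,10],"turn": 0,"jaw": -0.5},{"delta_pos": [0,0,0],"turn": 0,"jaw": -0.5},{"delta_pos": [0,0,0],"turn": 0,"jaw": -0.5}]'

```text
time: 17.72
tool_pos: [0.422, 0.2032, 0.2745]
tcp_rot: [-0.115, -3.137, 0.002]
wrist_force: [0.7, 1.2, -0.9]
width: 0.34
grip_force: 40.1
```

```bash
python3 seat.py red 1; python3 -c "
from h import *
S=M[2]-.105*U; S[2]=.256; to(S)
for n in('top','side'): cv2.imwrite(f'pics/s_{n}.png',cam(n)['pixels'][:,:,::-1])"
```

```text
side 37 [[0.59, 30.0, 6.0, 4.0], [0.59, 36.0, 6.0, 2.0], [0.59, 32.0, 6.0, 4.0]] mean [ 0.57 33.6   6.    2.27]
top 96 [[0.67, 40.0, 2.0, 2.0], [0.67, 38.0, 0.0, 4.0], [0.66, 38.0, 6.0, 0.0]] mean [ 0.66 37.73  2.27  2.4 ]
t 17.82 pos [423.  203.4 276.2] turn needed -0.000 tilt [ 0.001  0.    -1.   ] F [ 0.7 -0.4 -0.4] w 28.7 grip 40.1
  d_tool mm [ 0.6 -1.1 20.2]
```

```bash
python3 - <<'E'
from tiltlib import *
pan=[]
for n in("top","side"):
    c=cam(n); ctr=np.round(proj(c,M[1]+.02*N)[0]).astype(int); x0,y0=ctr-22; k=9
    im=np.clip(1.5*cv2.resize(c["pixels"][y0:y0+44,x0:x0+44,::-1],None,fx=k,fy=k,interpolation=cv2.INTER_CUBIC).astype(float),0,255).astype(np.uint8)
    for L,colr in((0,(255,255,0)),(.006,(255,0,255))):
        e1=np.cross(V,N)
        for zz in(.0,.008):
            P=M[1]+(zz+L)*N+.023*(np.cos(a)[:,None]*e1+np.sin(a)[:,None]*V)
            q=np.round((proj(c,P)-[x0,y0]+.5)*k).astype(np.int32); 
            if zz==0: cv2.polylines(im,[q],True,colr,1,cv2.LINE_AA)
    pan.append(im)
cv2.imwrite("pics/last.png",np.hstack(pan))
E
```

```text
(no output)
```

View pics/last.png

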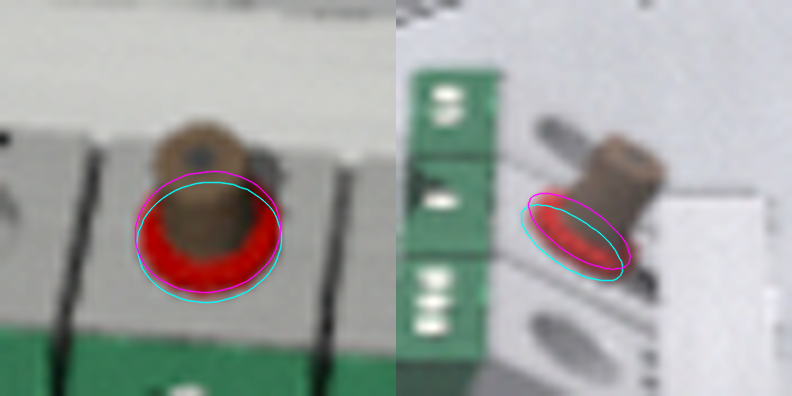

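The red head matches the seated outline: right tilt, and no steel showing under the flange in the side panel. The roughly 2 mm offset is within calibration. I'll now tilt yellow against the wall with the same motion.

drive_tool --increments '[{"delta_pos": [0,-1,20],"turn": 0,"jaw": -0.5},{"delta_pos": [-9,0,0],"turn": 0,"jaw": -0.5},{"delta_pos": [-3,0,0],"turn": 0,"jaw": -0.5},{"delta_pos": [0,0,0],"turn": 0,"jaw": -0.5},{"delta_pos": [-3,0,0],"turn": 0,"jaw": -0.5},{"delta_pos": [0,0,0],"turn": 0,"jaw": -0.5},{"delta_pos": [-3,0,0],"turn": 0,"jaw": -0.5},{"delta_pos": [0,0,0],"turn": 0,"jaw": -0.5}]'

```text
time: 18.68
tool_pos: [0.4375, 0.2015, 0.2553]
tcp_rot: [-0.116, -3.129, 0.001]
wrist_force: [-14.4, 2.6, 7.8]
width: 0.336
grip_force: 41.0
```

drive_tool --increments '[{"delta_pos": [-3,0,0],"turn": 0,"jaw": -0.5},{"delta_pos": [0,0,0],"turn": 0,"jaw": -0.5},{"delta_pos": [-3,0,0],"turn": 0,"jaw": -0.5},{"delta_pos": [0,0,0],"turn": 0,"jaw": -0.5},{"delta_pos": [-3,0,-1],"turn": 0,"jaw": -0.5},{"delta_pos": [0,0,0],"turn": 0,"jaw": -0.5},{"delta_pos": [-3,0,-1],"turn": 0,"jaw": -0.5},{"delta_pos": [0,0,0],"turn": 0,"jaw": -0.5}]'

```text
time: 19.35
tool_pos: [0.4478, 0.2003, 0.2561]
tcp_rot: [-0.115, -3.124, 0.004]
wrist_force: [-17.5, 1.2, 5.8]
width: 0.341
grip_force: 41.8
```

drive_tool --increments '[{"delta_pos": [-3,0,-0.5],"turn": 0,"jaw": -0.5},{"delta_pos": [0,0,0],"turn": 0,"jaw": -0.5},{"delta_pos": [-3,0,-0.5],"turn": 0,"jaw": -0.5},{"delta_pos": [0,0,0],"turn": 0,"jaw": -0.5}]'

```text
time: 19.68
tool_pos: [0.4541, 0.1998, 0.257]
tcp_rot: [-0.115, -3.125, 0.004]
wrist_force: [-16.0, 1.6, 5.3]
width: 0.338
grip_force: 42.7
```

```bash
python3 -c "
from h import *
S=M[2]-.0675*U; S[2]=.256; to(S)"
```

```text
t 19.68 pos [454.1 199.8 257. ] turn needed -0.000 tilt [-0.015 -0.002 -1.   ] F [-16.    1.6   5.3] w 28.7 grip 42.7
  d_tool mm [-5.6  0.1  1. ]
```

drive_tool --increments '[{"delta_pos": [-3,0,-0.5],"turn": 0,"jaw": -0.5},{"delta_pos": [0,0,0],"turn": 0,"jaw": -0.5},{"delta_pos": [-2.5,0,-0.5],"turn": 0,"jaw": -0.5},{"delta_pos": [0,0,0],"turn": 0,"jaw": -0.5},{"delta_pos": [0,0,0],"turn": 0,"jaw": -0.5}]'

```text
time: 20.1
tool_pos: [0.4603, 0.1993, 0.2578]
tcp_rot: [-0.115, -3.128, 0.004]
wrist_force: [-12.2, 0.5, 0.3]
width: 0.339
grip_force: 41.3
```

drive_tool --increments '[{"delta_pos": [8,0,0],"turn": 0,"jaw": -0.5},{"delta_pos": [8,0,0],"turn": 0,"jaw": -0.5},{"delta_pos": [0,0,-25],"turn": 0,"jaw": -0.5},{"delta_pos": [0,0,-35],"turn": 0,"jaw": -0.5},{"delta_pos": [-20,0,0],"turn": 0,"jaw": -0.5},{"delta_pos": [-35,0,0],"turn": 0,"jaw": -0.5},{"delta_pos": [-35,0,0],"turn": 0,"jaw": -0.5},{"delta_pos": [-26,0,0],"turn": 0,"jaw": -0.5}]'

```text
time: 20.77
tool_pos: [0.5661, 0.1924, 0.3216]
tcp_rot: [0.114, 3.134, 0.002]
wrist_force: [0.2, -0.2, -1.3]
width: 0.338
grip_force: 41.4
```

drive_tool --increments '[{"delta_pos": [0,0,15],"turn": 0,"jaw": -0.5},{"delta_pos": [0,0,10],"turn": 0,"jaw": -0.5},{"delta_pos": [0,0,0],"turn": 0,"jaw": -0.5},{"delta_pos": [0,0,0],"turn": 0,"jaw": -0.5}]'

```text
time: 21.1
tool_pos: [0.5622, 0.1923, 0.2933]
tcp_rot: [-0.114, -3.137, 0.001]
wrist_force: [-0.3, 0.1, -0.9]
width: 0.338
grip_force: 41.4
```

```bash
python3 tilt.py yellow; python3 -c "
from h import *
O=.00173*U-[0,0,.001]-.0003*V
for k in(.026,): to(M[2]+N*(.0355+k)+[0,0,.155]+O)"
```

```text
t 21.1 pos [562.2 192.3 293.3] turn needed 0.001 tilt [-0.003 -0.001 -1.   ] F [-0.3  0.1 -0.9] w 28.7 grip 41.4
px 30 cen [240.8  154.93]
[[ 0.64 10.   -8.    8.  ]
 [ 0.63  7.5  -8.    8.  ]
 [ 0.63 10.   -7.    8.  ]
 [ 0.62 12.5  -6.    8.  ]
 [ 0.62  7.5  -7.    8.  ]
 [ 0.62  5.   -8.    8.  ]]
mean [ 0.59 13.67 -5.87  7.47] [0.02 4.41 1.33 0.88]
t 21.15 pos [562.6 192.4 294.1] turn needed 0.001 tilt [-0.001 -0.    -1.   ] F [-0.6  0.5 -1.1] w 29.1 grip 41.4
  d_tool mm [ 3.1 -0.8 30.9]
```

Yellow's tilt signature matches red's, so I'll insert it the same way.

drive_tool --increments '[{"delta_pos": [3,-0.8,15],"turn": 0,"jaw": -0.5},{"delta_pos": [0,0,11],"turn": 0,"jaw": -0.5},{"delta_pos": [0,0,5],"turn": 0,"jaw": -0.5},{"delta_pos": [0,0,0],"turn": 0,"jaw": -0.5},{"delta_pos": [0,0,0],"turn": 0,"jaw": -0.5}]'

```text
time: 21.57
tool_pos: [0.5601, 0.1918, 0.2632]
tcp_rot: [-0.114, -3.139, 0.0]
wrist_force: [0.2, 0.7, -2.2]
width: 0.339
grip_force: 41.4
```

drive_tool --increments '[{"delta_pos": [1.5,0,2.6],"turn": 0,"jaw": -0.5},{"delta_pos": [0,0,0],"turn": 0,"jaw": -0.5},{"delta_pos": [1.5,0,2.6],"turn": 0,"jaw": -0.5},{"delta_pos": [0,0,0],"turn": 0,"jaw": -0.5}]'

```text
time: 21.9
tool_pos: [0.5572, 0.192, 0.2581]
tcp_rot: [-0.114, -3.139, 0.0]
wrist_force: [-0.9, 0.2, -2.7]
width: 0.338
grip_force: 41.4
```

drive_tool --increments '[{"delta_pos": [1.5,0,2.6],"turn": 0,"jaw": -0.5},{"delta_pos": [0,0,0],"turn": 0,"jaw": -0.5}]'

```text
time: 22.07
tool_pos: [0.5556, 0.1921, 0.2551]
tcp_rot: [-0.114, -3.139, 0.0]
wrist_force: [0.1, 0.1, -1.4]
width: 0.336
grip_force: 41.4
```

drive_tool --increments '[{"delta_pos": [1.5,0,2.6],"turn": 0,"jaw": -0.5},{"delta_pos": [0,0,0],"turn": 0,"jaw": -0.5}]'

```text
time: 22.23
tool_pos: [0.5541, 0.1922, 0.2525]
tcp_rot: [-0.114, -3.139, 0.0]
wrist_force: [-0.3, -0.6, -2.4]
width: 0.334
grip_force: 41.4
```

```bash
python3 -c "
from h import *
to(M[2]+N*(.0355)+[0,0,.155])"
```

```text
t 22.23 pos [554.1 192.2 252.5] turn needed 0.001 tilt [-0. -0. -1.] F [-0.3 -0.6 -2.4] w 28.4 grip 41.4
  d_tool mm [ 9.5  0.4 10.8]
```

drive_tool --increments '[{"delta_pos": [2,0,2.3],"turn": 0,"jaw": -0.5},{"delta_pos": [0,0,0],"turn": 0,"jaw": -0.5}]'

```text
time: 22.4
tool_pos: [0.5526, 0.1924, 0.2505]
tcp_rot: [0.114, 3.138, 0.0]
wrist_force: [1.2, 0.3, -2.3]
width: 0.34
grip_force: 41.4
```

drive_tool --increments '[{"delta_pos": [1.5,0,2.6],"turn": 0,"jaw": -0.5},{"delta_pos": [0,0,0],"turn": 0,"jaw": -0.5}]'

```text
time: 22.57
tool_pos: [0.5513, 0.1926, 0.2481]
tcp_rot: [0.114, 3.138, 0.001]
wrist_force: [2.6, 0.1, -1.8]
width: 0.335
grip_force: 41.4
```

drive_tool --increments '[{"delta_pos": [1.5,0,2.6],"turn": 0,"jaw": -0.5},{"delta_pos": [0,0,0],"turn": 0,"jaw": -0.5}]'

```text
time: 22.73
tool_pos: [0.5499, 0.1926, 0.2456]
tcp_rot: [0.114, 3.138, 0.001]
wrist_force: [4.5, -0.3, -2.7]
width: 0.337
grip_force: 41.5
```

drive_tool --increments '[{"delta_pos": [1.5,0,2.6],"turn": 0,"jaw": -0.5},{"delta_pos": [0,0,0],"turn": 0,"jaw": -0.5}]'

```text
time: 22.9
tool_pos: [0.5486, 0.1928, 0.2431]
tcp_rot: [0.114, 3.137, 0.001]
wrist_force: [6.7, 0.4, -1.7]
width: 0.342
grip_force: 41.5
```

```bash
python3 -c "
from h import *
to(M[2]+N*(.0355)+[0,0,.155])"
```

```text
t 22.9 pos [548.6 192.8 243.1] turn needed 0.001 tilt [ 0.003  0.    -1.   ] F [ 6.7  0.4 -1.7] w 29.1 grip 41.5
  d_tool mm [3.9 0.2 1.3]
```

drive_tool --increments '[{"delta_pos": [0.7,0,2.6],"turn": 0,"jaw": -0.5},{"delta_pos": [0,0,0],"turn": 0,"jaw": -0.5}]'

```text
time: 23.07
tool_pos: [0.5487, 0.1929, 0.2422]
tcp_rot: [0.114, 3.135, 0.001]
wrist_force: [4.7, -1.7, 6.2]
width: 0.337
grip_force: 42.2
```

drive_tool --increments '[{"delta_pos": [0.7,0,2.6],"turn": 0,"jaw": -0.5},{"delta_pos": [0,0,0],"turn": 0,"jaw": -0.5}]'

```text
time: 23.23
tool_pos: [0.5489, 0.1929, 0.241]
tcp_rot: [0.113, 3.133, 0.001]
wrist_force: [4.5, -1.9, 11.4]
width: 0.336
grip_force: 42.4
```

drive_tool --increments '[{"delta_pos": [0.7,0,2.6],"turn": 0,"jaw": -0.5},{"delta_pos": [0,0,0],"turn": 0,"jaw": -0.5}]'

```text
time: 23.4
tool_pos: [0.549, 0.193, 0.2395]
tcp_rot: [0.113, 3.13, 0.002]
wrist_force: [5.7, -3.8, 13.8]
width: 0.34
grip_force: 42.9
```

```bash
python3 -c "
from h import *
to(M[2]+N*(.0355)+[0,0,.155])"
```

```text
t 23.4 pos [549.  193.  239.5] turn needed 0.001 tilt [ 0.01   0.001 -1.   ] F [ 5.7 -3.8 13.8] w 28.9 grip 42.9
  d_tool mm [ 4.3 -0.  -2.3]
```

drive_tool --increments '[{"delta_pos": [-1.5,0,-3.5],"turn": 0,"jaw": -0.5},{"delta_pos": [0,0,0],"turn": 0,"jaw": -0.5},{"delta_pos": [0,0,0],"turn": 0,"jaw": -0.25},{"delta_pos": [0,0,0],"turn": 0,"jaw": -0.2},{"delta_pos": [0,0,0],"turn": 0,"jaw": 0.1},{"delta_pos": [0,0,0],"turn": 0,"jaw": 0.3},{"delta_pos": [0,0,0],"turn": 0,"jaw": 0.3}]'

```text
time: 23.98
tool_pos: [0.5466, 0.1927, 0.2378]
tcp_rot: [-0.114, -3.137, 0.001]
wrist_force: [0.3, -0.3, -0.0]
width: 0.647
grip_force: 0.0
```

```bash
python3 -c "
from h import *
to(M[2]+N*.0355+[0,0,.155],[.5757,-.2662,.33])"
```

```text
t 23.98 pos [546.6 192.7 237.8] turn needed 0.001 tilt [-0.002 -0.001 -1.   ] F [ 0.3 -0.3 -0. ] w 55.0 grip 0.0
  d_tool mm [ 1.9  0.5 -4. ]
  d_tool mm [ -62.1 -455.6  -92.1]
```

drive_tool --increments '[{"delta_pos": [0,0,-15],"turn": 0,"jaw": 0.3},{"delta_pos": [0,0,-30],"turn": 0,"jaw": 0.3},{"delta_pos": [0,0,-35],"turn": 0,"jaw": 0.3},{"delta_pos": [0,0,-12],"turn": 0,"jaw": 0.3},{"delta_pos": [-5,-37,0],"turn": 0,"jaw": 0.3},{"delta_pos": [-5,-38,0],"turn": 0,"jaw": 0.3},{"delta_pos": [-5,-38,0],"turn": 0,"jaw": 0.3},{"delta_pos": [-5,-38,0],"turn": 0,"jaw": 0.3}]'

```text
time: 24.65
tool_pos: [0.5558, 0.0396, 0.3304]
tcp_rot: [-0.112, -3.139, -0.0]
wrist_force: [0.5, 0.2, -0.4]
width: 0.649
grip_force: 0.0
```

drive_tool --increments '[{"delta_pos": [-5,-38,0],"turn": 0,"jaw": 0.3},{"delta_pos": [-5,-38,0],"turn": 0,"jaw": 0.3},{"delta_pos": [-5,-38,0],"turn": 0,"jaw": 0.3},{"delta_pos": [-5,-38,0],"turn": 0,"jaw": 0.3},{"delta_pos": [-5,-38,0],"turn": 0,"jaw": 0.3},{"delta_pos": [-5,-38,0],"turn": 0,"jaw": 0.3},{"delta_pos": [-5,-38,0],"turn": 0,"jaw": 0.3},{"delta_pos": [-5,-38,0],"turn": 0,"jaw": 0.3}]'

```text
time: 25.32
tool_pos: [0.5736, -0.2671, 0.33]
tcp_rot: [-0.114, -3.139, -0.001]
wrist_force: [0.3, 0.6, -0.2]
width: 0.654
grip_force: 0.0
```

drive_tool --increments '[{"delta_pos": [0,0,25],"turn": 0,"jaw": 0.3},{"delta_pos": [0,0,0],"turn": 0,"jaw": 0.3},{"delta_pos": [0,0,0],"turn": 0,"jaw": 0.3}]'

```text
time: 25.57
tool_pos: [0.5729, -0.2652, 0.3031]
tcp_rot: [-0.116, -3.134, -0.005]
wrist_force: [0.0, 0.5, -0.3]
width: 0.653
grip_force: 0.0
```

```bash
python3 seat.py yellow 2;python3 seat.py red 1; python3 -c "
from h import *
to([.5757,-.2662,.216])"
```

```text
side 21 [[0.38, 38.0, 4.0, 4.0], [0.37, 40.0, 4.0, 4.0], [0.37, 40.0, 2.0, 4.0]] mean [ 0.36 35.07  4.13  3.73]
top 102 [[0.67, 40.0, 4.0, 0.0], [0.67, 40.0, 2.0, 2.0], [0.67, 36.0, 6.0, 0.0]] mean [ 0.66 36.4   5.47  0.53]
side 37 [[0.58, 38.0, 6.0, 0.0], [0.58, 40.0, 6.0, 0.0], [0.57, 36.0, 6.0, 0.0]] mean [ 0.56 34.4   6.    1.6 ]
top 99 [[0.66, 40.0, 2.0, 2.0], [0.66, 38.0, 0.0, 4.0], [0.66, 38.0, 6.0, 0.0]] mean [ 0.65 37.73  2.67  2.27]
t 25.77 pos [ 574.5 -264.4  306.5] turn needed 0.002 tilt [ 0.001 -0.    -1.   ] F [ 0.  -0.5  0.9] w 55.0 grip 0.0
  d_tool mm [-1.2 -1.7 90.5]
```

drive_tool --increments '[{"delta_pos": [-1,-1.5,20],"turn": 0,"jaw": 0.3},{"delta_pos": [0,0,25],"turn": 0,"jaw": 0.3},{"delta_pos": [0,0,25],"turn": 0,"jaw": 0.3},{"delta_pos": [0,0,19],"turn": 0,"jaw": 0.3},{"delta_pos": [0,0,0],"turn": 0,"jaw": 0.3},{"delta_pos": [0,0,0],"turn": 0,"jaw": 0.3}]'

```text
time: 26.27
tool_pos: [0.5749, -0.2659, 0.2163]
tcp_rot: [-0.112, -3.138, -0.001]
wrist_force: [0.8, -0.7, 0.2]
width: 0.653
grip_force: 0.0
```

```bash
cat > cmp.py <<'E'
from tiltlib import *
# registration of each pocket's head against the red one, flange masks in views
for cn in("top","side"):
    c=cam(cn); hsv=cv2.cvtColor(c["pixels"],cv2.COLOR_RGB2HSV); yy,xx=np.mgrid[:384,:512]
    for col,k in(("red",1),("yellow",2),("green",3)):
        m=np.zeros((384,512),bool)
        for l,u in HUE[col]: m|=(hsv[...,0]>=l)&(hsv[...,0]<=u)
        m&=(hsv[...,1]>110)&(hsv[...,2]>40); ctr=proj(c,M[k]+.004*N)[0]; m&=np.hypot(xx-ctr[0],yy-ctr[1])<(9 if cn=="top" else 11)
        if m.sum()<8: print(cn,col,"hidden"); continue
        y,x=np.nonzero(m); w=hit(c,[(x.mean(),y.mean())],.060)[0]-M[k]
        print(cn,col,m.sum(),"u,v mm",np.round([w@U*1e3,w@V*1e3],1),"ext",x.min()-ctr[0].round(1),x.max()-ctr[0].round(1),(y.min()-ctr[1]).round(1),(y.max()-ctr[1]).round(1))
E
python3 cmp.py; python3 -c "
from h import *
to([.5757,-.2662,.216])"
```

```text
top red 96 u,v mm [-3.  -1.5] ext -7.599999999999994 7.400000000000006 -5.5 6.5
top yellow 102 u,v mm [-2.2 -2.5] ext -8.199999999999989 7.800000000000011 -6.4 6.6
top green hidden
side red 38 u,v mm [ 2.  -4.6] ext -4.599999999999994 5.400000000000006 -4.5 4.5
side yellow 21 u,v mm [-4.2  3.2] ext -3.6999999999999886 1.3000000000000114 -4.0 3.0
side green hidden
t 26.37 pos [ 576.1 -266.9  218.7] turn needed 0.002 tilt [ 0.003 -0.001 -1.   ] F [ 0.4 -0.6  0.6] w 55.6 grip 0.0
  d_tool mm [0.4 0.6 2.7]
```

drive_tool --increments '[{"delta_pos": [0,0,1],"turn": 0,"jaw": 0.3},{"delta_pos": [0,0,0],"turn": 0,"jaw": 0.3},{"delta_pos": [0,0,0],"turn": 0,"jaw": -0.5},{"delta_pos": [0,0,0],"turn": 0,"jaw": -0.5},{"delta_pos": [0,0,0],"turn": 0,"jaw": -0.5},{"delta_pos": [0,0,0],"turn": 0,"jaw": -0.5},{"delta_pos": [0,0,0],"turn": 0,"jaw": -0.5}]' --grip_force 40

```text
time: 26.95
tool_pos: [0.5754, -0.2671, 0.2165]
tcp_rot: [0.114, 3.138, -0.0]
wrist_force: [-1.4, 0.7, 6.5]
width: 0.338
grip_force: 39.5
```

```bash
python3 -c "
from h import *
S=M[3]-.105*U; S[2]=.33; to(S)"
```

```text
t 26.95 pos [ 575.4 -267.1  216.5] turn needed 0.001 tilt [ 0.001 -0.    -1.   ] F [-1.4  0.7  6.5] w 28.7 grip 39.5
  d_tool mm [ 186.8  293.  -113.8]
```

drive_tool --increments '[{"delta_pos": [0,0,-15],"turn": 0,"jaw": -0.5},{"delta_pos": [0,0,-30],"turn": 0,"jaw": -0.5},{"delta_pos": [0,0,-35],"turn": 0,"jaw": -0.5},{"delta_pos": [0,0,-30],"turn": 0,"jaw": -0.5},{"delta_pos": [13,20,0],"turn": 0,"jaw": -0.5},{"delta_pos": [20,31,0],"turn": 0,"jaw": -0.5},{"delta_pos": [20,31,0],"turn": 0,"jaw": -0.5},{"delta_pos": [20,31,0],"turn": 0,"jaw": -0.5}]'

```text
time: 27.62
tool_pos: [0.5091, -0.1481, 0.3248]
tcp_rot: [-0.116, -3.138, -0.001]
wrist_force: [1.0, 0.2, -1.7]
width: 0.339
grip_force: 39.8
```

drive_tool --increments '[{"delta_pos": [20,31,0],"turn": 0,"jaw": -0.5},{"delta_pos": [20,31,0],"turn": 0,"jaw": -0.5},{"delta_pos": [20,31,0],"turn": 0,"jaw": -0.5},{"delta_pos": [20,31,0],"turn": 0,"jaw": -0.5},{"delta_pos": [20,31,0],"turn": 0,"jaw": -0.5},{"delta_pos": [13,25,0],"turn": 0,"jaw": -0.5},{"delta_pos": [0,0,0],"turn": 0,"jaw": -0.5}]'

```text
time: 28.2
tool_pos: [0.4079, 0.0418, 0.3243]
tcp_rot: [-0.109, -3.136, -0.003]
wrist_force: [-0.1, -0.4, -1.2]
width: 0.341
grip_force: 39.9
```

drive_tool --increments '[{"delta_pos": [0,0,20],"turn": 0,"jaw": -0.5},{"delta_pos": [0,0,20],"turn": 0,"jaw": -0.5},{"delta_pos": [0,0,10],"turn": 0,"jaw": -0.5},{"delta_pos": [0,0,0],"turn": 0,"jaw": -0.5},{"delta_pos": [0,0,0],"turn": 0,"jaw": -0.5}]'

```text
time: 28.62
tool_pos: [0.4105, 0.0384, 0.2749]
tcp_rot: [-0.115, -3.137, 0.001]
wrist_force: [-0.9, 0.1, -1.0]
width: 0.333
grip_force: 40.0
```

```bash
python3 cmp.py; python3 -c "
from h import *
S=M[3]-.105*U; S[2]=.256; to(S)"
```

```text
top red 97 u,v mm [-3.  -1.2] ext -7.599999999999994 7.400000000000006 -5.5 6.5
top yellow 102 u,v mm [-2.5 -2.3] ext -8.199999999999989 7.800000000000011 -6.4 6.6
top green hidden
side red 38 u,v mm [ 2.3 -4.6] ext -4.599999999999994 5.400000000000006 -4.5 4.5
side yellow 21 u,v mm [-4.   3.5] ext -3.6999999999999886 1.3000000000000114 -4.0 2.0
side green hidden
t 28.72 pos [411.4  38.4 276.3] turn needed 0.000 tilt [ 0.001 -0.    -1.   ] F [ 0.4 -0.3 -0.6] w 28.8 grip 40.0
  d_tool mm [ 1.2  0.2 20.3]
```

drive_tool --increments '[{"delta_pos": [0,0,20],"turn": 0,"jaw": -0.5},{"delta_pos": [-9,0,0],"turn": 0,"jaw": -0.5},{"delta_pos": [-3,0,0],"turn": 0,"jaw": -0.5},{"delta_pos": [0,0,0],"turn": 0,"jaw": -0.5},{"delta_pos": [-3,0,0],"turn": 0,"jaw": -0.5},{"delta_pos": [0,0,0],"turn": 0,"jaw": -0.5},{"delta_pos": [-3,0,0],"turn": 0,"jaw": -0.5},{"delta_pos": [0,0,0],"turn": 0,"jaw": -0.5}]'

```text
time: 29.38
tool_pos: [0.4258, 0.0376, 0.2551]
tcp_rot: [-0.114, -3.128, 0.0]
wrist_force: [-14.6, 0.7, 7.7]
width: 0.338
grip_force: 40.9
```

drive_tool --increments '[{"delta_pos": [-3,0,0],"turn": 0,"jaw": -0.5},{"delta_pos": [0,0,0],"turn": 0,"jaw": -0.5},{"delta_pos": [-3,0,0],"turn": 0,"jaw": -0.5},{"delta_pos": [0,0,0],"turn": 0,"jaw": -0.5},{"delta_pos": [-3,0,-1],"turn": 0,"jaw": -0.5},{"delta_pos": [0,0,0],"turn": 0,"jaw": -0.5},{"delta_pos": [-3,0,-1],"turn": 0,"jaw": -0.5},{"delta_pos": [0,0,0],"turn": 0,"jaw": -0.5}]'

```text
time: 30.05
tool_pos: [0.436, 0.037, 0.2558]
tcp_rot: [-0.114, -3.122, -0.001]
wrist_force: [-16.9, 3.2, 5.3]
width: 0.337
grip_force: 41.2
```

drive_tool --increments '[{"delta_pos": [-3,0,-0.5],"turn": 0,"jaw": -0.5},{"delta_pos": [0,0,0],"turn": 0,"jaw": -0.5},{"delta_pos": [-3,0,-0.5],"turn": 0,"jaw": -0.5},{"delta_pos": [0,0,0],"turn": 0,"jaw": -0.5},{"delta_pos": [-3,0,-0.5],"turn": 0,"jaw": -0.5},{"delta_pos": [0,0,0],"turn": 0,"jaw": -0.5}]'

```text
time: 30.55
tool_pos: [0.4459, 0.0361, 0.2572]
tcp_rot: [-0.114, -3.126, 0.0]
wrist_force: [-12.6, 0.5, 0.1]
width: 0.336
grip_force: 41.4
```

```bash
python3 -c "
from h import *
S=M[3]-.0675*U; S[2]=.256; to(S)"
```

```text
t 30.55 pos [445.9  36.1 257.2] turn needed 0.001 tilt [-0.014  0.    -1.   ] F [-12.6   0.5   0.1] w 28.5 grip 41.4
  d_tool mm [-1.8  0.   1.2]
```

One more small push to match, then over pocket 3.

drive_tool --increments '[{"delta_pos": [-1.8,0,-0.5],"turn": 0,"jaw": -0.5},{"delta_pos": [0,0,0],"turn": 0,"jaw": -0.5},{"delta_pos": [0,0,0],"turn": 0,"jaw": -0.5}]'

```text
time: 30.8
tool_pos: [0.4479, 0.0359, 0.2576]
tcp_rot: [-0.114, -3.127, 0.0]
wrist_force: [-11.8, 0.9, -2.7]
width: 0.335
grip_force: 40.4
```

drive_tool --increments '[{"delta_pos": [8,0,0],"turn": 0,"jaw": -0.5},{"delta_pos": [8,0,0],"turn": 0,"jaw": -0.5},{"delta_pos": [0,0,-25],"turn": 0,"jaw": -0.5},{"delta_pos": [0,0,-35],"turn": 0,"jaw": -0.5},{"delta_pos": [-20,0,0],"turn": 0,"jaw": -0.5},{"delta_pos": [-35,0,0],"turn": 0,"jaw": -0.5},{"delta_pos": [-35,0,0],"turn": 0,"jaw": -0.5},{"delta_pos": [-26,0,0],"turn": 0,"jaw": -0.5}]'

```text
time: 31.47
tool_pos: [0.5542, 0.0284, 0.3222]
tcp_rot: [0.114, 3.132, 0.0]
wrist_force: [-0.0, -0.6, -0.9]
width: 0.338
grip_force: 40.9
```

drive_tool --increments '[{"delta_pos": [0,0,15],"turn": 0,"jaw": -0.5},{"delta_pos": [0,0,10],"turn": 0,"jaw": -0.5},{"delta_pos": [0,0,0],"turn": 0,"jaw": -0.5},{"delta_pos": [0,0,0],"turn": 0,"jaw": -0.5}]'

```text
time: 31.8
tool_pos: [0.5501, 0.0286, 0.2937]
tcp_rot: [-0.114, -3.137, 0.0]
wrist_force: [-0.8, 0.3, -2.1]
width: 0.336
grip_force: 40.9
```

```bash
python3 tilt.py green; python3 -c "
from h import *
O=.00173*U-[0,0,.001]-.0003*V
for k in(.026,): to(M[3]+N*(.0355+k)+[0,0,.155]+O)"
```

```text
t 31.8 pos [550.1  28.6 293.7] turn needed 0.001 tilt [-0.002 -0.    -1.   ] F [-0.8  0.3 -2.1] w 28.6 grip 40.9
px 0 cen [nan nan]
[[ 0. 60.  4.  8.]
 [ 0. 60.  4.  6.]
 [ 0. 60.  4.  4.]
 [ 0. 60.  4.  2.]
 [ 0. 60.  4.  0.]
 [ 0. 60.  4. -2.]]
mean [ 0.   60.    2.33  2.33] [0.   0.   1.25 4.07]
t 31.85 pos [550.3  28.6 294.5] turn needed 0.001 tilt [-0.001 -0.    -1.   ] F [-0.5  0.4 -1.5] w 28.7 grip 40.9
  d_tool mm [ 2.9 -0.5 31.2]tilt.py:15: RuntimeWarning: Mean of empty slice.
  y,x=np.nonzero(m); cen=np.array([x.mean(),y.mean()])
  ret = ret.dtype.type(ret / rcount)
```

```bash
python3 -c "
from h import *
s=bot.read_state(); P=s['tool_pos']-[0,0,.155]; c=cam('side'); hsv=cv2.cvtColor(c['pixels'],cv2.COLOR_RGB2HSV)
ctr=proj(c,P-[0.01,0,.03])[0].round().astype(int); print(ctr)
m=(hsv[...,0]>35)&(hsv[...,0]<95)&(hsv[...,1]>60)
for y in range(ctr[1]-12,ctr[1]+14): print(y,''.join('#' if m[y,x] else '.+o'[min(2,int(hsv[y,x,2])//60)] for x in range(ctr[0]-18,ctr[0]+18)))
"
```

```text
[244 176]
164 ###+oooooo++++++..........oooooooooo
165 ###+oooooo++++++..........oooooooooo
166 ###+ooooooo++++..........+oooooooooo
167 ###+oooooooo++++..+......ooooooooooo
168 ###+ooooo+ooo+++.+++....+ooooooooooo
169 ###+ooooo+++o++.++++....+ooooooooooo
170 ###+oooooo++++..++++....+ooooooooooo
171 ###+oooooo++#..+++++....+ooooooooooo
172 ##+oooooo++##..+++++....+ooooooooooo
173 ##+oooooo++##..+++++....++oooooooooo
174 ##++ooooo++###..++++....+ooooooooooo
175 ##+ooooooo+####.++++...++ooooooooooo
176 ##+oooo+o++#####...+++++oooooooooooo
177 ##+oooo+++++##########+ooooooooooooo
178 ##+ooooo++++++########+ooooooooooooo
179 ##++oooo+++++++++####+oooooooooooooo
180 ##+++oooo++++++++++++ooooooooooooooo
181 ##+oo++ooo++++++++++oooooooooooooooo
182 ##+oooo++o+++++++++.+ooooooooooooooo
183 ##+oooooo+o+++++++++.ooooooooooooooo
184 ##+oooooooo++++++++++ooooooooooooooo
185 ##++ooooooooo++oooo++ooooooooooooooo
186 ..+++++oooooooo++ooooooooooooooooooo
187 #+++++++++++oooo+++ooooooooooooooooo
188 ##+++++++++++oooo++++ooooooooooooooo
189 ##+oo+++++++++ooo++++ooooooooooooooo
```

The green flange shows in the mask, sloping from (238,172) to (247,179), so the tilt is right. I'll insert it the same way.

drive_tool --increments '[{"delta_pos": [3,-0.5,15],"turn": 0,"jaw": -0.5},{"delta_pos": [0,0,11],"turn": 0,"jaw": -0.5},{"delta_pos": [0,0,5],"turn": 0,"jaw": -0.5},{"delta_pos": [0,0,0],"turn": 0,"jaw": -0.5},{"delta_pos": [0,0,0],"turn": 0,"jaw": -0.5}]'

```text
time: 32.32
tool_pos: [0.548, 0.0283, 0.2634]
tcp_rot: [-0.114, -3.139, 0.0]
wrist_force: [-0.7, -0.1, -1.4]
width: 0.332
grip_force: 40.9
```

drive_tool --increments '[{"delta_pos": [1.5,0,2.6],"turn": 0,"jaw": -0.5},{"delta_pos": [0,0,0],"turn": 0,"jaw": -0.5},{"delta_pos": [1.5,0,2.6],"turn": 0,"jaw": -0.5},{"delta_pos": [0,0,0],"turn": 0,"jaw": -0.5}]'

```text
time: 32.65
tool_pos: [0.5449, 0.0285, 0.2582]
tcp_rot: [-0.114, -3.139, 0.0]
wrist_force: [0.3, 0.1, -1.2]
width: 0.338
grip_force: 40.9
```

drive_tool --increments '[{"delta_pos": [1.5,0,2.6],"turn": 0,"jaw": -0.5},{"delta_pos": [0,0,0],"turn": 0,"jaw": -0.5}]'

```text
time: 32.82
tool_pos: [0.5433, 0.0286, 0.2553]
tcp_rot: [-0.114, -3.139, 0.0]
wrist_force: [-0.2, 0.2, -1.6]
width: 0.336
grip_force: 40.9
```

drive_tool --increments '[{"delta_pos": [1.5,0,2.6],"turn": 0,"jaw": -0.5},{"delta_pos": [0,0,0],"turn": 0,"jaw": -0.5}]'

```text
time: 32.98
tool_pos: [0.5418, 0.0287, 0.2526]
tcp_rot: [-0.114, -3.139, 0.0]
wrist_force: [-0.1, 0.2, -1.2]
width: 0.343
grip_force: 40.9
```

```bash
python3 -c "
from h import *
to(M[3]+N*(.0355)+[0,0,.155])"
```

```text
t 32.98 pos [541.8  28.7 252.6] turn needed 0.001 tilt [-0.001  0.    -1.   ] F [-0.1  0.2 -1.2] w 29.1 grip 40.9
  d_tool mm [ 9.1  0.4 10.9]
```

drive_tool --increments '[{"delta_pos": [1.7,0,2.4],"turn": 0,"jaw": -0.5},{"delta_pos": [0,0,0],"turn": 0,"jaw": -0.5}]'

```text
time: 33.15
tool_pos: [0.5402, 0.0288, 0.2503]
tcp_rot: [-0.114, -3.139, 0.0]
wrist_force: [0.4, -0.3, -2.5]
width: 0.337
grip_force: 40.9
```

drive_tool --increments '[{"delta_pos": [1.5,0,2.6],"turn": 0,"jaw": -0.5},{"delta_pos": [0,0,0],"turn": 0,"jaw": -0.5}]'

```text
time: 33.32
tool_pos: [0.5389, 0.0289, 0.2478]
tcp_rot: [0.114, 3.139, 0.0]
wrist_force: [-0.4, -0.3, -1.5]
width: 0.34
grip_force: 40.9
```

drive_tool --increments '[{"delta_pos": [1.5,0,2.6],"turn": 0,"jaw": -0.5},{"delta_pos": [0,0,0],"turn": 0,"jaw": -0.5}]'

```text
time: 33.48
tool_pos: [0.5376, 0.029, 0.2454]
tcp_rot: [0.114, 3.139, 0.0]
wrist_force: [0.8, 0.4, -1.5]
width: 0.335
grip_force: 40.9
```

drive_tool --increments '[{"delta_pos": [1.3,0,2.6],"turn": 0,"jaw": -0.5},{"delta_pos": [0,0,0],"turn": 0,"jaw": -0.5}]'

```text
time: 33.65
tool_pos: [0.5367, 0.0291, 0.2432]
tcp_rot: [0.114, 3.138, 0.0]
wrist_force: [3.7, -0.3, -0.2]
width: 0.335
grip_force: 41.1
```

```bash
python3 -c "
from h import *
to(M[3]+N*(.0355)+[0,0,.155])"
```

```text
t 33.65 pos [536.7  29.1 243.2] turn needed 0.001 tilt [ 0.002 -0.    -1.   ] F [ 3.7 -0.3 -0.2] w 28.5 grip 41.1
  d_tool mm [4.  0.3 1.5]
```

drive_tool --increments '[{"delta_pos": [0.9,0,2.6],"turn": 0,"jaw": -0.5},{"delta_pos": [0,0,0],"turn": 0,"jaw": -0.5}]'

```text
time: 33.82
tool_pos: [0.5368, 0.0292, 0.2423]
tcp_rot: [0.114, 3.135, 0.0]
wrist_force: [1.9, -0.5, 7.5]
width: 0.337
grip_force: 41.4
```

drive_tool --increments '[{"delta_pos": [0.9,0,2.6],"turn": 0,"jaw": -0.5},{"delta_pos": [0,0,0],"turn": 0,"jaw": -0.5}]'

```text
time: 33.98
tool_pos: [0.5369, 0.0292, 0.2408]
tcp_rot: [0.114, 3.132, 0.0]
wrist_force: [2.9, -1.8, 9.4]
width: 0.334
grip_force: 41.7
```

drive_tool --increments '[{"delta_pos": [0.9,0,2.6],"turn": 0,"jaw": -0.5},{"delta_pos": [0,0,0],"turn": 0,"jaw": -0.5}]'

```text
time: 34.15
tool_pos: [0.537, 0.0291, 0.2391]
tcp_rot: [0.114, 3.129, -0.0]
wrist_force: [5.2, -1.3, 10.7]
width: 0.339
grip_force: 41.9
```

```bash
python3 -c "
from h import *
to(M[3]+N*(.0355)+[0,0,.155])"
```

```text
t 34.15 pos [537.   29.1 239.1] turn needed 0.001 tilt [ 0.01 -0.   -1.  ] F [ 5.2 -1.3 10.7] w 28.8 grip 41.9
  d_tool mm [ 4.3  0.3 -2.7]
```

Same seated signature as the others. I'll release and lift.

drive_tool --increments '[{"delta_pos": [-1.5,0,-3.5],"turn": 0,"jaw": -0.5},{"delta_pos": [0,0,0],"turn": 0,"jaw": -0.5},{"delta_pos": [0,0,0],"turn": 0,"jaw": -0.25},{"delta_pos": [0,0,0],"turn": 0,"jaw": -0.2},{"delta_pos": [0,0,0],"turn": 0,"jaw": 0.1},{"delta_pos": [0,0,0],"turn": 0,"jaw": 0.3},{"delta_pos": [0,0,0],"turn": 0,"jaw": 0.3}]'

```text
time: 34.73
tool_pos: [0.5344, 0.0293, 0.238]
tcp_rot: [-0.114, -3.138, 0.0]
wrist_force: [0.6, -0.1, 0.1]
width: 0.653
grip_force: 0.0
```

drive_tool --increments '[{"delta_pos": [0,0,-15],"turn": 0,"jaw": 0.3},{"delta_pos": [0,0,-30],"turn": 0,"jaw": 0.3},{"delta_pos": [0,0,-35],"turn": 0,"jaw": 0.3},{"delta_pos": [0,0,-20],"turn": 0,"jaw": 0.3},{"delta_pos": [-30,10,0],"turn": 0,"jaw": -1},{"delta_pos": [-35,10,0],"turn": 0,"jaw": -1},{"delta_pos": [-35,10,0],"turn": 0,"jaw": -1},{"delta_pos": [-35,10,0],"turn": 0,"jaw": -1}]'

```text
time: 35.4
tool_pos: [0.6736, 0.0596, 0.3388]
tcp_rot: [-0.115, -3.139, 0.0]
wrist_force: [1.1, 0.8, -0.2]
width: 0.088
grip_force: 0.0
```

drive_tool --increments '[{"delta_pos": [0,0,0],"turn": 0,"jaw": -1},{"delta_pos": [0,0,0],"turn": 0,"jaw": -1}]'

```text
time: 35.57
tool_pos: [0.6737, 0.0596, 0.3371]
tcp_rot: [-0.113, -3.137, 0.0]
wrist_force: [-0.1, 0.6, -0.1]
width: -0.003
grip_force: 0.0
```

```bash
python3 cmp.py; python3 -c "
from h import *
to([.696,.0905,.26])"
```

```text
top red hidden
top yellow hidden
top green hidden
side red 26 u,v mm [-3.7  3.6] ext -4.599999999999994 1.4000000000000057 -4.5 2.5
side yellow 20 u,v mm [-4.  3.] ext -3.6999999999999886 1.3000000000000114 -4.0 2.0
side green 9 u,v mm [  9.2 -18.6] ext -2.4000000000000057 4.599999999999994 -1.0 4.0
t 35.67 pos [671.8  59.2 337.7] turn needed 0.001 tilt [-0.003 -0.    -1.   ] F [-0.4 -0.5  0.1] w -0.1 grip 0.0
  d_tool mm [-22.   33.   77.6]
```

drive_tool --increments '[{"delta_pos": [8,-38,0],"turn": 0,"jaw": -1},{"delta_pos": [8,-38,0],"turn": 0,"jaw": -1},{"delta_pos": [8,-38,0],"turn": 0,"jaw": -1},{"delta_pos": [8,-38,0],"turn": 0,"jaw": -1},{"delta_pos": [8,-38,0],"turn": 0,"jaw": -1},{"delta_pos": [8,-38,0],"turn": 0,"jaw": -1},{"delta_pos": [8,-38,0],"turn": 0,"jaw": -1},{"delta_pos": [0,0,0],"turn": 0,"jaw": -1}]'

```text
time: 36.33
tool_pos: [0.5939, -0.2075, 0.3394]
tcp_rot: [-0.123, -3.139, 0.005]
wrist_force: [0.5, 1.2, -0.3]
width: -0.001
grip_force: 0.0
```

```bash
sed -i 's/&=(hsv\[...,1\]>110)&(hsv\[...,2\]>40)/\&=(hsv[...,1]>(70 if col=="green" else 110))\&(hsv[...,2]>30)/' cmp.py; python3 cmp.py; python3 - <<'E'
from h import *
to([.696,.0905,.26])
# dump colour maps of the top view round pockets; drum-top registration: template match of luminance patch (red as template)
c=cam("top"); g=cv2.cvtColor(c["pixels"],cv2.COLOR_RGB2LAB)
hsv=cv2.cvtColor(c["pixels"],cv2.COLOR_RGB2HSV)
brown=(hsv[...,0]>=4)&(hsv[...,0]<=25)&(hsv[...,1]>40)&(hsv[...,1]<140)
for k in(1,2,3):
    p=proj(c,M[k]+.044*N)[0]; q=np.round(p).astype(int)
    y,x=np.nonzero(brown[q[1]-10:q[1]+9,q[0]-9:q[0]+10]); print(k,len(x),"drum cen - pred px",(x.mean()+q[0]-9-p[0]).round(2),(y.mean()+q[1]-10-p[1]).round(2))
t=hsv; c0=proj(c,np.array([.696,.0905,.057]))[0].round().astype(int)
for z in(.05,.055,.06):
    m=(hsv[...,0]>45)&(hsv[...,0]<85)&(hsv[...,1]>90); yy,xx=np.mgrid[:384,:512]; m&=np.hypot(xx-c0[0],yy-c0[1])<10; y,x=np.nonzero(m); print("btn",m.sum(),hit(c,[(x.mean(),y.mean())],z)[0].round(4))
E
```

```text
top red 99 u,v mm [-2.9 -1.1] ext -7.599999999999994 7.400000000000006 -5.5 6.5
top yellow 104 u,v mm [-2.  -2.4] ext -8.199999999999989 7.800000000000011 -6.4 6.6
top green 92 u,v mm [-3.8 -1.5] ext -7.0 8.0 -4.7 6.3
side red 24 u,v mm [-4.1  4. ] ext -4.599999999999994 1.4000000000000057 -4.5 2.5
side yellow 22 u,v mm [-3.7  3.3] ext -3.6999999999999886 1.3000000000000114 -4.0 2.0
side green 42 u,v mm [-3.3 -5.2] ext -10.400000000000006 5.599999999999994 -4.0 4.0
t 36.43 pos [ 595.5 -203.3  339.1] turn needed -0.003 tilt [ 0.  0. -1.] F [0.6 0.2 0.5] w 0.1 grip 0.0
  d_tool mm [-77.7 300.6  79.3]
1 116 drum cen - pred px 0.75 2.7
2 108 drum cen - pred px 0.79 2.63
3 108 drum cen - pred px 0.38 2.71
btn 85 [0.698  0.0907 0.05  ]
btn 85 [0.6968 0.0901 0.055 ]
btn 85 [0.6957 0.0896 0.06  ]
```

All three drums line up with their pockets the same way, within 0.1 px up the slope, so all three are home. Now for the green button.

drive_tool --increments '[{"delta_pos": [-9.8,37.6,0],"turn": 0,"jaw": -1},{"delta_pos": [-9.8,37.6,0],"turn": 0,"jaw": -1},{"delta_pos": [-9.8,37.6,0],"turn": 0,"jaw": -1},{"delta_pos": [-9.8,37.6,0],"turn": 0,"jaw": -1},{"delta_pos": [-9.8,37.6,0],"turn": 0,"jaw": -1},{"delta_pos": [-9.8,37.6,0],"turn": 0,"jaw": -1},{"delta_pos": [-9.8,37.6,0],"turn": 0,"jaw": -1},{"delta_pos": [-9.8,37.6,0],"turn": 0,"jaw": -1}]'

```text
time: 37.15
tool_pos: [0.6968, 0.0966, 0.3389]
tcp_rot: [-0.11, -3.139, -0.001]
wrist_force: [1.1, -0.4, 0.6]
width: -0.001
grip_force: 0.0
```

drive_tool --increments '[{"delta_pos": [0,0,20],"turn": 0,"jaw": -1},{"delta_pos": [0,0,30],"turn": 0,"jaw": -1},{"delta_pos": [0,0,30],"turn": 0,"jaw": -1},{"delta_pos": [0,0,0],"turn": 0,"jaw": -1},{"delta_pos": [0,0,0],"turn": 0,"jaw": -1}]'

```text
time: 37.57
tool_pos: [0.6955, 0.0941, 0.2563]
tcp_rot: [-0.111, -3.134, 0.001]
wrist_force: [-0.0, 0.4, 0.3]
width: -0.003
grip_force: 0.0
```

```bash
python3 -c "
from h import *
to([.697,.0903,.24])"
```

```text
t 37.57 pos [695.5  94.1 256.3] turn needed 0.003 tilt [-0.006 -0.    -1.   ] F [-0.   0.4  0.3] w -0.2 grip 0.0
  d_tool mm [-1.9 -3.6 16.2]
```

drive_tool --increments '[{"delta_pos": [-1,-3.5,8],"turn": 0,"jaw": -1},{"delta_pos": [0,0,8],"turn": 0,"jaw": -1},{"delta_pos": [0,0,0],"turn": 0,"jaw": -1},{"delta_pos": [0,0,0],"turn": 0,"jaw": -1}]'

```text
time: 37.9
tool_pos: [0.6984, 0.0885, 0.2434]
tcp_rot: [0.115, 3.139, 0.0]
wrist_force: [-0.3, 0.1, 0.0]
width: -0.002
grip_force: 0.0
```

drive_tool --increments '[{"delta_pos": [0,0,4],"turn": 0,"jaw": -1},{"delta_pos": [0,0,0],"turn": 0,"jaw": -1},{"delta_pos": [0,0,0],"turn": 0,"jaw": -1}]'

```text
time: 38.15
tool_pos: [0.6988, 0.0886, 0.2396]
tcp_rot: [0.115, 3.138, 0.0]
wrist_force: [-0.4, -0.1, 2.4]
width: -0.001
grip_force: 0.9
```

drive_tool --increments '[{"delta_pos": [0,0,4],"turn": 0,"jaw": -1},{"delta_pos": [0,0,0],"turn": 0,"jaw": -1},{"delta_pos": [0,0,0],"turn": 0,"jaw": -1}]'

```text
time: 38.4
tool_pos: [0.6988, 0.0887, 0.2355]
tcp_rot: [0.114, 3.137, -0.0]
wrist_force: [0.7, -0.5, 4.1]
width: -0.001
grip_force: 2.1
```

drive_tool --increments '[{"delta_pos": [0,0,3],"turn": 0,"jaw": -1},{"delta_pos": [0,0,0],"turn": 0,"jaw": -1},{"delta_pos": [0,0,0],"turn": 0,"jaw": -1}]'

```text
time: 38.65
tool_pos: [0.6989, 0.0887, 0.2344]
tcp_rot: [0.114, 3.137, -0.0]
wrist_force: [-2.0, -0.7, 13.1]
width: 0.002
grip_force: 6.1
```

The button has gone 6 mm and hit its stop (13 N). One more nudge to be sure, then retreat.

drive_tool --increments '[{"delta_pos": [0,0,1.5],"turn": 0,"jaw": -1},{"delta_pos": [0,0,0],"turn": 0,"jaw": -1},{"delta_pos": [0,0,0],"turn": 0,"jaw": -1}]'

```text
time: 38.9
tool_pos: [0.6989, 0.0887, 0.2342]
tcp_rot: [0.114, 3.137, -0.0]
wrist_force: [-5.1, -1.4, 18.1]
width: 0.002
grip_force: 9.0
```

drive_tool --increments '[{"delta_pos": [0,0,-10],"turn": 0,"jaw": -1},{"delta_pos": [0,0,-30],"turn": 0,"jaw": -1},{"delta_pos": [0,0,-35],"turn": 0,"jaw": -1},{"delta_pos": [0,0,-30],"turn": 0,"jaw": -1},{"delta_pos": [0,0,0],"turn": 0,"jaw": -1},{"delta_pos": [0,0,0],"turn": 0,"jaw": -1}]'

```text
time: 39.4
tool_pos: [0.6988, 0.089, 0.338]
tcp_rot: [0.114, 3.135, 0.001]
wrist_force: [-0.3, -0.0, -0.8]
width: -0.003
grip_force: 0.0
```

```bash
python3 -c "
from h import *
to(); print(bot.finish_job())"
```

```text
t 39.4 pos [698.8  89.  338. ] turn needed 0.001 tilt [ 0.004  0.001 -1.   ] F [-0.3 -0.  -0.8] w -0.2 grip 0.0
the job is handed in; nothing more can be done
None
```

I put the red, yellow and green heads into pockets 1, 2 and 3 in that order (by the camera check all three look fully home), pressed only the green button, to its stop, and handed the job in at 39.4 s.

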